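# Unclip the dumpling stamps, run the tray under the ledge and wind the timer

## Task

Sterilise the dumpling stamps: pull every stamp that is on the clip rail up out of its sprung catch and put it in the steel tray (standing or lying). When all are in, slide the tray by its handle under the plywood ledge until it is fully home against the stop, and only then wind the timer's key clockwise, grip by grip, up to its end stop. Leave the other things on the ledge and the table where they are.

Things in the scene. Friction and masses are not known exactly. Their poses are not given: they have to be found in the camera images.
- stamp0_mid (a point): centre of a dumpling stamp, 35 mm above its underside (all alike, three to five present): 70 mm tall, wooden grip 20 mm thick (its x) by 40 mm wide (its y) over the upper 42 mm; below it a steel foot 12 mm thick, 38 mm wide, with a bead 20 mm thick along the bottom 8 mm; about 90 g; z points from foot to grip. Starts upright, clipped in a rail seat, its underside 8 mm above the table
- stamp1_mid (a point): centre of a dumpling stamp, 35 mm above its underside (all alike, three to five present): 70 mm tall, wooden grip 20 mm thick (its x) by 40 mm wide (its y) over the upper 42 mm; below it a steel foot 12 mm thick, 38 mm wide, with a bead 20 mm thick along the bottom 8 mm; about 90 g; z points from foot to grip. Starts upright, clipped in a rail seat, its underside 8 mm above the table
- stamp2_mid (a point): centre of a dumpling stamp, 35 mm above its underside (all alike, three to five present): 70 mm tall, wooden grip 20 mm thick (its x) by 40 mm wide (its y) over the upper 42 mm; below it a steel foot 12 mm thick, 38 mm wide, with a bead 20 mm thick along the bottom 8 mm; about 90 g; z points from foot to grip. Starts upright, clipped in a rail seat, its underside 8 mm above the table
- stamp3_mid (a point): centre of a dumpling stamp, 35 mm above its underside (all alike, three to five present): 70 mm tall, wooden grip 20 mm thick (its x) by 40 mm wide (its y) over the upper 42 mm; below it a steel foot 12 mm thick, 38 mm wide, with a bead 20 mm thick along the bottom 8 mm; about 90 g; z points from foot to grip. Starts upright, clipped in a rail seat, its underside 8 mm above the table
- stamp4_mid (a point): centre of a dumpling stamp, 35 mm above its underside (all alike, three to five present): 70 mm tall, wooden grip 20 mm thick (its x) by 40 mm wide (its y) over the upper 42 mm; below it a steel foot 12 mm thick, 38 mm wide, with a bead 20 mm thick along the bottom 8 mm; about 90 g; z points from foot to grip. Starts upright, clipped in a rail seat, its underside 8 mm above the table
- rail: fixed steel rail left or right of the tray, 60 x 274 mm, y along it, origin under its middle. Channel (floor 8 mm up, walls to 26 mm, 35 mm over the walls) with seats at y = -100, -50, 0, 50, 100 mm. Two sprung balls per seat grip above a stamp's bead; a straight pull up of about 10 N over the first 8 mm frees it; it clears the walls after 20 mm. A stamp's x lies across the rail
- tray_floor (a point): middle of the inside floor (4 mm above the underside) of the loose steel tray standing before the ledge: 150 mm (x) by 190 mm (y) outside, walls 4 mm thick, 32 mm high; about 0.6 kg. Its x points away from the handle, to the end that goes in first
- tray_handle (a point): grip point on the tray's black handle, an upright fin 104 mm from the tray's middle towards its -x: 45 mm long along the tray's x, out from the tray's wall, 12 mm thick (tray's y), 4 to 54 mm above the table; the point is 34 mm above the table. Axes as the tray's
- bay (a point): where tray_floor lies when the tray is home against the low stop board; x points into the bay under the fixed plywood ledge, between uprights 204 mm apart, with flared lips 22 mm high that begin 30 mm before the ledge's front edge. That edge is 40 mm before this point; ledge underside 118 mm, top 136 mm above the table, 170 mm deep, 360 mm wide. Handle and 35 mm of the tray stay outside
- timer: fixed white wind-up timer, 108 x 108 mm, 60 mm tall, on the other side of the tray from the rail; origin under its middle at table height
- key_grip (a point): grip point of the timer's steel winding key, on its upright axis, 90 mm above the table: a flat wing 40 mm long (its x), 10 mm thick (its y), from 74 to 104 mm above the table. The x and y axes turn with the key
- key (a joint): angle of the winding key (rad), growing as it is wound clockwise seen from above; 5.6 is the end stop, fully wound. It starts nearly run down, at 0 to 0.6, with its wing along the timer's x at 0. It is sprung (0.08 N m of friction plus 0.012 N m per rad) but stays where it is let go, so it is wound in several grips
- steamer: bamboo steamer on the table, 142 mm wide, 90 mm tall (bystander; origin under its middle)
- bottle: glass bottle with flip-top cap, 180 mm tall, at the side of the table (bystander; origin under its middle)
- soy_jar: small jar on the ledge (bystander; origin under its middle)
- spoon_rest: ceramic spoon rest, 10 mm high, on the ledge (bystander; origin under its middle)
- plate: white plate, 150 mm wide, on the ledge (bystander; origin under its middle)
- tongs: steel tongs, 230 mm long, lying at the side of the table (bystander; origin under its middle)
- tea_cup: white cup, 60 mm tall, at the side of the table (bystander; origin under its middle)
Not all that is in view belongs to the job. Leave any green look-alike of the part that bears stamp4_mid alone. Leave any yellow look-alike of the part that bears stamp1_mid alone.

How it is judged (in metres and radians):
On the way, in this order (a step that is already met when the one before it is completed fails the run):
1. every stamp lies or stands in the tray, let go (x of stamp0_mid in the frame of tray_floor between -0.071 and 0.071 m and y of stamp0_mid in the frame of tray_floor between -0.091 and 0.091 m and z of stamp0_mid in the frame of tray_floor between 0.004 and 0.062 m and x of stamp1_mid in the frame of tray_floor between -0.071 and 0.071 m and y of stamp1_mid in the frame of tray_floor between -0.091 and 0.091 m and z of stamp1_mid in the frame of tray_floor between 0.004 and 0.062 m and x of stamp2_mid in the frame of tray_floor between -0.071 and 0.071 m and y of stamp2_mid in the frame of tray_floor between -0.091 and 0.091 m and z of stamp2_mid in the frame of tray_floor between 0.004 and 0.062 m and x of stamp3_mid in the frame of tray_floor between -0.071 and 0.071 m and y of stamp3_mid in the frame of tray_floor between -0.091 and 0.091 m and z of stamp3_mid in the frame of tray_floor between 0.004 and 0.062 m and x of stamp4_mid in the frame of tray_floor between -0.071 and 0.071 m and y of stamp4_mid in the frame of tray_floor between -0.091 and 0.091 m and z of stamp4_mid in the frame of tray_floor between 0.004 and 0.062 m and linear speed of each of stamp0, stamp1, stamp2, stamp3, stamp4 below 0.03 m/s and contact force between the fingers and stamp0 below 0.2 N and contact force between the fingers and stamp1 below 0.2 N and contact force between the fingers and stamp2 below 0.2 N and contact force between the fingers and stamp3 below 0.2 N and contact force between the fingers and stamp4 below 0.2 N), for 0.2 s.
2. the tray with the stamps is fully home under the ledge (x of tray_floor in the frame of bay between -0.01 and 0.008 m and y of tray_floor in the frame of bay between -0.012 and 0.012 m and z of tray_floor in the frame of bay between -0.006 and 0.008 m and angle between the x axis of tray_floor and the x axis of bay, either way round below 0.12 rad and x of stamp0_mid in the frame of tray_floor between -0.071 and 0.071 m and y of stamp0_mid in the frame of tray_floor between -0.091 and 0.091 m and z of stamp0_mid in the frame of tray_floor between 0.004 and 0.062 m and x of stamp1_mid in the frame of tray_floor between -0.071 and 0.071 m and y of stamp1_mid in the frame of tray_floor between -0.091 and 0.091 m and z of stamp1_mid in the frame of tray_floor between 0.004 and 0.062 m and x of stamp2_mid in the frame of tray_floor between -0.071 and 0.071 m and y of stamp2_mid in the frame of tray_floor between -0.091 and 0.091 m and z of stamp2_mid in the frame of tray_floor between 0.004 and 0.062 m and x of stamp3_mid in the frame of tray_floor between -0.071 and 0.071 m and y of stamp3_mid in the frame of tray_floor between -0.091 and 0.091 m and z of stamp3_mid in the frame of tray_floor between 0.004 and 0.062 m and x of stamp4_mid in the frame of tray_floor between -0.071 and 0.071 m and y of stamp4_mid in the frame of tray_floor between -0.091 and 0.091 m and z of stamp4_mid in the frame of tray_floor between 0.004 and 0.062 m), for 0.2 s.
3. the timer is wound (value of joint key above 5.2 rad), for 0.2 s.
At the end, for the whole second after the job is handed in: Every stamp present is in the tray (its centre inside the walls and less than 62 mm above the floor), the tray is home under the ledge (within 10 mm of the stop, straight within 0.12 rad), the key is wound past 5.2 rad of its 5.6, and all is at rest (all of step 2 and linear speed of each of stamp0, stamp1, stamp2, stamp3, stamp4, tray below 0.03 m/s and value of joint key above 5.2 rad); the robot touches nothing.
It fails at once if a bystander on the table or the ledge is moved more than 40 mm (distance of any of steamer, bottle, soy_jar, spoon_rest, plate, tongs, tea_cup from where it was at the start of the episode above 0.04 m).
Of stamp0, stamp1, stamp2, stamp3, stamp4 only 3 to 5 are there at a start; the rules pass over those that are not, and their reading is None.
At some moment in a run one of tray may be knocked a few centimetres aside while the robot is not near it.
Once in a run the grip may slacken for a moment while it holds something.
It also fails if it takes over 208 s, if anything falls off the work surface, if the arm or the gripper's body presses on something with over 40 N, if the wrist force passes 120 N, or if a joint passes its speed limit or range.

## Robot

A 7-joint arm with a two-finger parallel gripper is mounted at the origin on the work surface. World frame = base frame: x ahead of the robot, y to its left, z up, the work surface at z = 0. Lengths are in mm, angles in rad, forces in N, time in s.
With the tool pointing down it reaches from about 400 to 875 mm from the base axis. Payload 4.4 kg.
Tool frame: the origin (TCP) lies at the very end of the fingers, on their centre line; the grasp point (between the pads) lies 19 mm behind it; z points along the fingers, y is the line along which they close (so a half turn about z gives the same grasp; the last joint's range is limited). The gripper opens to 85 mm and grips with 20 to 120 N. Pads are 22 mm wide; open, the fingers measure 114 mm over their backs; the gripper's body (76 mm by 85 mm) begins 54 mm behind the grasp point. The pads swing forward as they close: fully open they stand 13 mm farther back than shut.
Start: joints at [-1.177, 0.628, 0.038, 1.517, -0.027, 0.996, -0.02], TCP at [288.429, 582.517, 231.313] pointing down, gripper open.
Joint ranges: [-3.06, 3.06], [-0.37, 2.12], [-1.25, 1.32], [0.18, 2.47], [-1.1, 4.24], [0.23, 1.98], [-2.94, 2.94]. Speed limits (rad/s): [2.57, 2.57, 3.14, 3.14, 3.14, 3.14, 3.14].

## Interface

Orientations are given as [roll, pitch, yaw] about the fixed x, y, z axes, in that order (R = Rz(yaw) Ry(pitch) Rx(roll)).
In Python, from cell import ctrl gives the robot as it stands.
- The arm moves only by the tool jog_arm, never from a script. Its argument "plan" is a list of rows, each an object of numbers: "tx", "ty", "tz": the shift along the tool's x, y, z as a fraction of full scale; "wx", "wy", "wz": the turn, a rotation vector about the tool's x, y, z as a fraction of full scale; "claw": the closure, from 0 (fully open) to 1 (shut). In form: [{"tx": .., "ty": .., "tz": .., "wx": .., "wy": .., "wz": .., "claw": ..}, ...]. A call has 1 to 12 rows; each row is the pose to reach, as a shift and turn from the pose commanded when the call began, along the tool's axes at that moment; what a row does not reach only later rows make up. Full scale, the value 1, is 300 mm for a shift and 90 degrees for a turn. A row lasts 1/10 s, in which the tool goes at most 50 mm and 8.59 degrees, less where a joint would pass 70% of its speed; a pose out of reach is approached as far as the arm can. A call with a number of a shift or a turn outside -1 to 1 is refused whole. A call with a gripper value outside its range is refused whole. The fingers move at their own pace and stop on an object; the grip force is fixed at half the most. Time passes only in rows, so rows that repeat a pose let the fingers close. It gives the time, the measured TCP pose, the force, the opening and the grip force at its end, in the units of the state.
- ctrl.read_state(): the state, without advancing time (a new reading comes with each control period).
- ctrl.get_image(name): name is "scene" or "top" or "wrist"; returns a dict with "img" (480x640x3 uint8, red, green, blue), "depth" (480x640 float32, mm along the optical axis (not along the pixel's ray), 0 where there is no reading), "fx", "fy", "cx", "cy" (pixels), "distortion" ([k1, k2, p1, p2, k3] as OpenCV has them; the pictures are not rectified), "position" and "orientation" of the camera in the world; the wrist camera has in their place "hand_eye" (4x4, takes a point from camera to tool coordinates, whose origin is the TCP and whose axes are the flange's). Camera axes: x right, y down, z forward; pixel columns grow to the right and rows downward; lengths in mm; the calibration is good to about 2 mm. A picture is of the moment at which its call begins: read the wrist's pose just before it.
- ctrl.finish_job(): hands the job in; it is judged then, once.
Trained networks look in a picture, given as the dict that the camera call returned (one of the last four; its "shot" number tells which), for a name from the list of things; names that differ only in an ending like _2 or _b are one class to them, and where a whole thing is asked for, a point or a joint stands for the part that bears it (a point fixed in the world has none). Each returns a list of dicts, best first, with "score" (0 to 1); they miss things now and then, are a little off and sometimes report something else, mostly with a low value. They report only what shows in the picture. A call takes as long as a camera call. They do not tell look-alikes from the thing itself.
- ctrl.trace(picture, thing): "pixels" (480x640 bool, what is visible of it) and "extent" ([centre column, centre row, width, height] in pixels, round what is visible of it).
The state is a dict: "clock": time; "qpos": joint angles; "qd": joint speeds; "tau": joint torques, N m; "eef_pos": TCP position; "tool_rot": TCP orientation; "force": force on the tool from outside, world axes, zero at the start; "torque": the same for the moment, N m; "width": finger opening in mm; "gripper_force": force on a finger pad.
Only numpy, scipy, OpenCV 4.12 (cv2) and the standard library are available. Lean on these libraries where they do the work, as an engineer would, in place of code of your own. Each camera call takes 0.05 s, during which the arm holds its last target. There are 200 camera calls.

## Working session

There is one attempt and no reset: what is moved stays moved. The work goes in short steps, Python scripts to look and compute and a tool call to move; the robot and the scene stay as the last step left them, time stands still between calls to the robot, and variables do not carry over. Pictures are saved under pics/ and viewed, at most 17 in all, crops included, and the job is handed in when it is done.

Besides the shell and the picture viewer there is one more tool, called as name(argument=value, ...) on one line, values as JSON. jog_arm: Moves the arm, as the interface text tells. Shift numbers are shares of 300 mm and turn numbers shares of 90 degrees, none past 1 either way. Its arguments: {"type":"object","properties":{"plan":{"type":"array"}},"required":["plan"]}

```bash
mkdir -p pics; ls
cat > h.py <<'E'
import numpy as np, cv2
from cell import ctrl
from scipy.spatial.transform import Rotation as R
def rot(o):
    o=np.array(o,float)
    if o.shape==(3,3): return o
    if o.shape==(4,): return R.from_quat(o).as_matrix()
    return R.from_euler('xyz',o).as_matrix()
def shot(name):
    s=ctrl.read_state(); p=ctrl.get_image(name)
    if name=='wrist':
        T=np.eye(4);T[:3,:3]=rot(s['tool_rot']);T[:3,3]=s['eef_pos'];T=T@np.array(p['hand_eye'])
    else:
        T=np.eye(4);T[:3,:3]=rot(p['orientation']);T[:3,3]=p['position']
    p['T']=T; return p
def cloud(p):
    h,w=p['depth'].shape
    K=np.array([[p['fx'],0,p['cx']],[0,p['fy'],p['cy']],[0,0,1]])
    u,v=np.meshgrid(np.arange(w),np.arange(h))
    n=cv2.undistortPoints(np.stack([u,v],-1).reshape(-1,1,2).astype(np.float32),K,np.array(p['distortion'],float)).reshape(h,w,2)
    d=p['depth']; P=np.dstack([n[...,0]*d,n[...,1]*d,d])
    W=P@p['T'][:3,:3].T+p['T'][:3,3]; W[d<=0]=np.nan
    return W
def save(p,f,crop=None,sc=1):
    im=p['img'][...,::-1]
    if crop: x0,y0,x1,y1=crop; im=im[y0:y1,x0:x1]
    cv2.imwrite('pics/'+f,cv2.resize(im,None,fx=sc,fy=sc,interpolation=cv2.INTER_CUBIC))
def rect(W,m,zlo=-1e9,zhi=1e9):
    q=W[m]; q=q[~np.isnan(q[:,0])]; q=q[(q[:,2]>zlo)&(q[:,2]<zhi)]
    if len(q)<8: return None
    r=cv2.minAreaRect(q[:,:2].astype(np.float32)); return np.round(r[0],1),np.round(r[1],1),round(r[2],1),np.round(np.median(q,0),1),len(q)
E
python3 - <<'E'
from h import *
s=ctrl.read_state(); print(s)
for n in ['top','scene']:
    p=shot(n); W=cloud(p); save(p,n+'0.png'); print(n,p['T'].round(2).tolist(),p['fx'])
    for t in ['stamp0_mid','rail','tray_floor','tray_handle','timer','key_grip','bay','steamer','soy_jar','plate','bottle','tongs','tea_cup','spoon_rest']:
        try: r=ctrl.trace(p,t)
        except Exception as e: print(t,e); continue
        for d in r[:8]:
            print(t,round(d['score'],2),np.round(d['extent']).astype(int).tolist(),rect(W,d['pixels']))
E
```

```text
pics
{'clock': 0.0, 'qpos': array([-1.17678085,  0.62933295,  0.03845065,  1.51836218, -0.02702078,
        0.99626616, -0.02001759]), 'qd': array([-7.61833969e-05,  6.67548540e-04, -1.68485282e-03, -1.56680400e-03,
       -1.96189561e-03,  5.50518815e-04, -1.08686263e-03]), 'tau': array([ 1.58387782e-03, -5.63403153e+01,  1.22649629e+00, -1.93446100e+01,
        1.09285698e-02,  1.04360981e-02, -1.72863622e-06]), 'eef_pos': array([288.16107353, 581.95465546, 230.39962345]), 'tool_rot': array([-3.13974214e+00,  1.11605581e-05,  2.68174139e+00]), 'force': array([ 0.05758683, -0.08700129,  0.45058228]), 'torque': array([-0.02127948,  0.01585756, -0.00420107]), 'gripper_force': 0.0, 'width': 85.48191408217795}
top [[0.02, -0.98, 0.21, 225.21], [-1.0, -0.02, 0.0, -0.66], [-0.0, -0.21, -0.98, 1341.85], [0.0, 0.0, 0.0, 1.0]] 461.45209687452245
stamp0_mid 0.61 [371, 146, 49, 51] (array([ 749.2, -122.3]), array([146.6, 146.7]), 62.2, array([ 753. , -121.7,  145.4]), 2074)
stamp0_mid 0.47 [213, 202, 11, 17] (array([602.5, 330. ]), array([39.9, 22.3]), 9.7, array([599.9, 325.8,  74.9]), 164)
r
[... 5044 characters left out ...]
.3, -486.4]), array([234.5,  68.8]), 32.5, array([ 476. , -484.8,   42.4]), 717)
tea_cup 0.5 [111, 271, 41, 78] (array([ 519. , -494.4]), array([222.8,  60.3]), 18.6, array([ 610.8, -459.3,   90.2]), 1817)
tea_cup 0.46 [193, 252, 11, 16] (array([ 457.9, -315.6]), array([160.4,  18.2]), 11.1, array([ 519.9, -301.7,   93.4]), 143)
spoon_rest 0.63 [341, 311, 41, 45] (array([749.8,  16.2]), array([107.2,  69.2]), 31.8, array([763.3,  22.9, 145.1]), 1165)
spoon_rest 0.2 [462, 282, 62, 89] (array([500.5, 326.1]), array([284.2,  75.2]), 6.2, array([524. , 309.6,  14.5]), 1674)
spoon_rest 0.18 [516, 272, 35, 65] (array([461.1, 464. ]), array([ 60.2, 227.6]), 76.0, array([456.6, 466.6,   6.5]), 1056)
```

Run:
```python
import cv2,numpy as np
a=cv2.imread('pics/top0.png')[100:400,140:540]; cv2.imwrite('pics/topc.png',cv2.resize(a,None,fx=2,fy=2,interpolation=cv2.INTER_CUBIC))
```

```text
(no output)
```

View pics/topc.png

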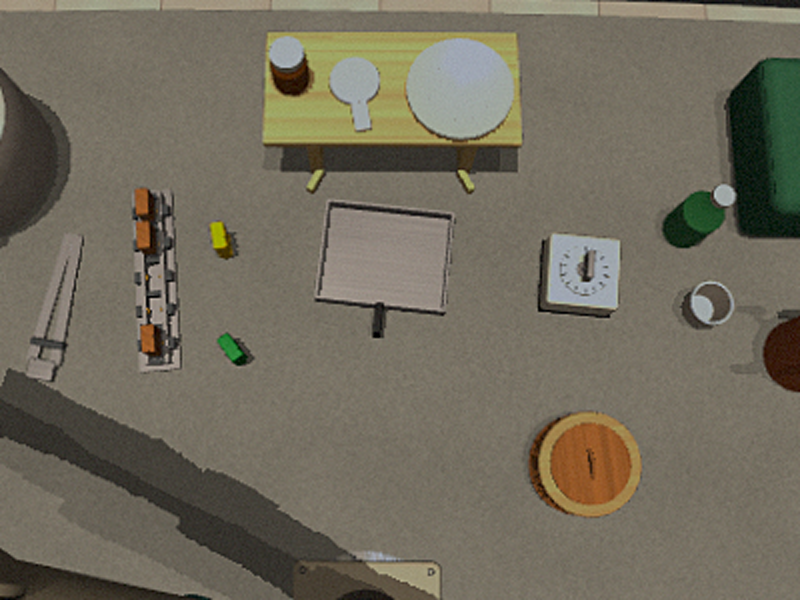

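View pics/scene0.png

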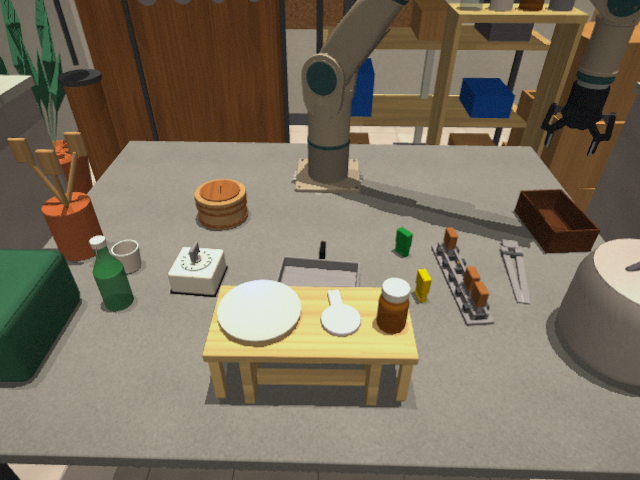

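Scene (crop ×2): the orange stamps sit on the rail at crop (143,202), (145,235) and (150,338). The free-standing yellow (220,238) and green (232,348) blocks are look-alikes, off the rail, and I leave them alone. So three stamps are present. The tray stands before the ledge at (382,257) with its handle towards the robot. The timer is at (583,272).

```bash
cat >> h.py <<'E'
def fit(q,L,Wd,x0):
    "pose (x,y,yaw) of an L x Wd rectangle outline from points"
    pass
def tray(p,W=None):
    W=cloud(p) if W is None else W
    d=ctrl.trace(p,'tray_floor')[0]; q=W[d['pixels']]; q=q[~np.isnan(q[:,0])]
    f=q[(q[:,2]<12)]
    r=cv2.minAreaRect(f[:,:2].astype(np.float32))
    # robust: erode outliers, use rim
    rim=q[(q[:,2]>26)&(q[:,2]<40)]
    return r, cv2.minAreaRect(rim[:,:2].astype(np.float32)) if len(rim)>5 else None
def go(x,y,z,yaw,s=None):
    "tool-frame numbers from current pose to a downward pose, yaw deg"
    s=s or ctrl.read_state(); Rc=rot(s['tool_rot']); t=Rc.T@(np.array([x,y,z])-s['eef_pos'])/300
    w=R.from_matrix(Rc.T@rot([np.pi,0,np.radians(yaw)])).as_rotvec()/(np.pi/2)
    print('go',(x,y,z,yaw),'t',t.round(3),'w',w.round(3))
E
python3 - <<'E'
from h import *
p=shot('top'); W=cloud(p); print(tray(p,W))
hsv=cv2.cvtColor(p['img'],cv2.COLOR_RGB2HSV); ok=~np.isnan(W[...,0])
x,y,z=W[...,0],W[...,1],W[...,2]
# handle: dark points near
m=ok&(p['img'].max(2)<60)&(abs(y+30)<80)&(x>380)&(x<470)&(z>10); print('handle',rect(W,m))
m=ok&(z>128)&(z<141)&(x>600)&(x<860)&(abs(y)<220); print('ledge',rect(W,m)); 
q=W[m]; 
for a in range(-160,170,80): 
  b=q[(abs(q[:,1]-a)<25)]; print(a,b[:,0].min().round(1),np.percentile(b[:,0],3).round(1))
b=q[q[:,0]<680]; print('y ends',b[:,1].min(),b[:,1].max())
m=ok&(z>80)&(z<112)&(abs(x-515)<35)&(abs(y+302)<35); print('key',rect(W,m))
m=ok&(z>52)&(z<66)&(abs(x-515)<90)&(abs(y+302)<90); print('timer',rect(W,m))
m=ok&(z>66)&(z<85)&(x>380)&(x<640)&(abs(y-320)<30)
n,l,st,c=cv2.connectedComponentsWithStats(m.astype(np.uint8))
for i in range(1,n):
    if st[i,4]>20: print('stamp',c[i].round(),rect(W,l==i))
go(604,330,200,186.3)
E
```

```text
(((537.7008666992188, -20.98419189453125), (183.0690155029297, 150.2133026123047), 84.75634002685547), ((539.61474609375, -21.30828094482422), (189.62892150878906, 151.91726684570312), 84.50711059570312))
handle (array([441. , -33.3]), array([143.4,  46.6]), 84.2, array([454.7, -13.4,  51.3]), 116)
ledge (array([757.2, -27.3]), array([172.8, 362.5]), 1.0, array([738.7,  -9.3, 136.9]), 4179)
-160 674.1 675.5
-80 671.9 674.1
0 672.0 673.6
80 669.6 673.7
160 669.9 673.0
y ends -207.01056233083509 151.48548962278693
key (array([ 513.5, -304.5]), array([10.1, 38.3]), 84.9, array([ 512.4, -302.7,  103.8]), 71)
timer (array([ 513.8, -306.7]), array([105.7, 106.7]), 84.6, array([ 510. , -301.2,   61.5]), 1095)
stamp [211. 200.] (array([602.2, 330.2]), array([40.5, 21. ]), 6.4, array([601.8, 329.1,  78.2]), 109)
stamp [212. 217.] (array([553.6, 323.7]), array([41.2, 21.1]), 2.6, array([552.2, 323.3,  77. ]), 113)
stamp [214. 269.] (array([403.7, 307.8]), array([40.2, 21.3]), 2.3, array([402.7, 306.8,  77.6]), 115)
go (604, 330, 200, 186.3) t [-1.316 -0.288  0.104] w [ 0.    -0.    -0.363]
```

jog_arm(plan=[{"tx": -0.66, "ty": 0.15, "wz": -0.363, "claw": 0.3}, {"tx": -0.66, "ty": 0.15, "wz": -0.363, "claw": 0.3}, {"tx": -0.66, "ty": 0.15, "wz": -0.363, "claw": 0.3}, {"tx": -0.66, "ty": 0.15, "wz": -0.363, "claw": 0.3}, {"tx": -0.66, "ty": 0.15, "wz": -0.363, "claw": 0.3}, {"tx": -0.66, "ty": 0.15, "wz": -0.363, "claw": 0.3}])

```text
invalid input at $.plan[0]: expected keys tx, ty, tz, wx, wy, wz, claw
```

jog_arm(plan=[{"tx": -0.66, "ty": -0.15, "tz": 0, "wx": 0, "wy": 0, "wz": -0.363, "claw": 0.3}, {"tx": -0.66, "ty": -0.15, "tz": 0, "wx": 0, "wy": 0, "wz": -0.363, "claw": 0.3}, {"tx": -0.66, "ty": -0.15, "tz": 0, "wx": 0, "wy": 0, "wz": -0.363, "claw": 0.3}, {"tx": -0.66, "ty": -0.15, "tz": 0, "wx": 0, "wy": 0, "wz": -0.363, "claw": 0.3}, {"tx": -0.66, "ty": -0.15, "tz": 0, "wx": 0, "wy": 0, "wz": -0.363, "claw": 0.3}, {"tx": -0.66, "ty": -0.15, "tz": 0, "wx": 0, "wy": 0, "wz": -0.363, "claw": 0.3}])

```text
clock: 2.2
eef_pos: [448.0, 452.4, 231.3]
tool_rot: [-3.141, 0.0, -3.037]
force: [-0.3, 0.5, 0.4]
width: 59.8
gripper_force: 0.0
```

Run:
```python
from h import *
s=ctrl.read_state(); print(s['eef_pos'],np.degrees(s['tool_rot']),s['width'],s['qpos'].round(2))
go(603,330,160,186.3)
p=shot('wrist'); save(p,'w1.png'); W=cloud(p)
m=(W[...,2]>66)&(W[...,2]<90)
n,l,st,c=cv2.connectedComponentsWithStats(m.astype(np.uint8))
for i in range(1,n):
    if st[i,4]>100: print('stamp',c[i].round(),rect(W,l==i))
```

```text
[447.98629905 452.35083817 231.25733999] [-1.79978199e+02  1.63416984e-02 -1.73996731e+02] 59.82877518159701 [-0.76  0.61 -0.12  1.55  0.08  0.98  0.77]
go (603, 330, 160, 186.3) t [-0.471 -0.46   0.238] w [-0.     0.    -0.003]
stamp [550.  97.] (array([318.1, 623.7]), array([124.6, 121.9]), 5.7, array([331. , 644.1,  69.1]), 3200)
stamp [ 31. 125.] (array([395.2, 196. ]), array([40.2, 20.8]), 38.2, array([394.6, 197.2,  69.3]), 1151)
stamp [162. 150.] (array([404.1, 310.3]), array([39.6, 19.6]), 6.0, array([403.1, 312.4,  77.1]), 1326)
stamp [ 79. 297.] (array([555.4, 219.7]), array([40. , 20.7]), 13.7, array([553.7, 221. ,  69.1]), 745)
stamp [184. 307.] (array([552.2, 326.2]), array([40.6, 20.5]), 7.2, array([549.5, 328.1,  76.8]), 950)
stamp [478. 334.] (array([548.1, 615.8]), array([74.1,  4.1]), 88.7, array([547.4, 615. ,  79.7]), 998)
stamp [187. 339.] (array([591.6, 330.7]), array([20. , 20.4]), 10.2, array([584.6, 328.1,  76.3]), 294)
stamp [365. 376.] (array([621.2, 506.7]), array([ 13.5, 107.8]), 60.1, array([604.2, 510.6,  78.1]), 1104)
```

View pics/w1.png

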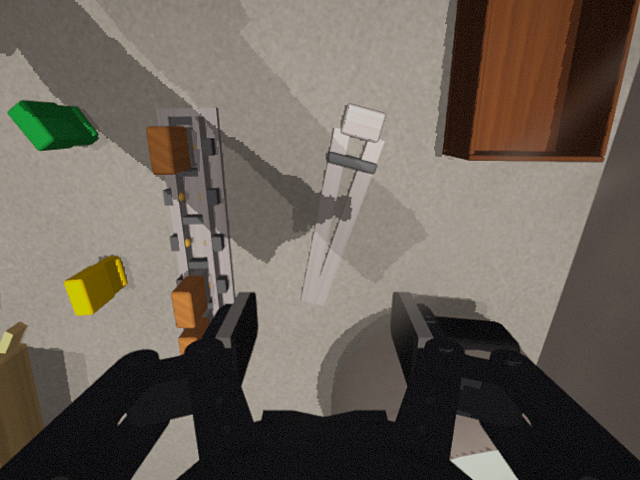

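jog_arm(plan=[{"tx": -0.471, "ty": -0.46, "tz": 0.2, "wx": 0, "wy": 0, "wz": 0, "claw": 0.3}, {"tx": -0.471, "ty": -0.46, "tz": 0.2, "wx": 0, "wy": 0, "wz": 0, "claw": 0.3}, {"tx": -0.471, "ty": -0.46, "tz": 0.2, "wx": 0, "wy": 0, "wz": 0, "claw": 0.3}, {"tx": -0.471, "ty": -0.46, "tz": 0.2, "wx": 0, "wy": 0, "wz": 0, "claw": 0.3}, {"tx": -0.471, "ty": -0.46, "tz": 0.2, "wx": 0, "wy": 0, "wz": 0, "claw": 0.3}, {"tx": -0.471, "ty": -0.46, "tz": 0.2, "wx": 0, "wy": 0, "wz": 0, "claw": 0.3}, {"tx": -0.471, "ty": -0.46, "tz": 0.35, "wx": 0, "wy": 0, "wz": 0, "claw": 0.3}, {"tx": -0.471, "ty": -0.46, "tz": 0.5, "wx": 0, "wy": 0, "wz": 0, "claw": 0.3}, {"tx": -0.471, "ty": -0.46, "tz": 0.6, "wx": 0, "wy": 0, "wz": 0, "claw": 0.3}, {"tx": -0.471, "ty": -0.46, "tz": 0.628, "wx": 0, "wy": 0, "wz": 0, "claw": 0.3}, {"tx": -0.471, "ty": -0.46, "tz": 0.628, "wx": 0, "wy": 0, "wz": 0, "claw": 0.3}])

```text
clock: 3.35
eef_pos: [599.2, 335.5, 42.4]
tool_rot: [3.141, -0.002, -3.028]
force: [0.4, 1.2, 0.5]
width: 60.0
gripper_force: 0.0
```

Run:
```python
from h import *
s=ctrl.read_state(); print(s['force'])
p=shot('wrist'); save(p,'w2.png')
go(603,330.5,43,186.3)
```

```text
[0.35474737 1.17122318 0.49097791]
go (603, 330.5, 43, 186.3) t [-0.005 -0.017  0.003] w [0.001 0.    0.002]
```

View pics/w2.png

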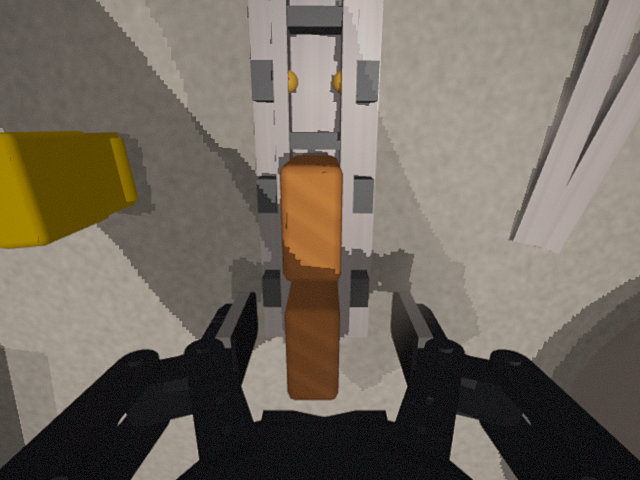

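The fingers straddle the far stamp at (313,345) with the second one clear at (312,215). I close and pull it straight up.

jog_arm(plan=[{"tx": -0.006, "ty": -0.014, "tz": 0, "wx": 0, "wy": 0, "wz": 0, "claw": 0.3}, {"tx": -0.006, "ty": -0.014, "tz": 0, "wx": 0, "wy": 0, "wz": 0, "claw": 1}, {"tx": -0.006, "ty": -0.014, "tz": 0, "wx": 0, "wy": 0, "wz": 0, "claw": 1}, {"tx": -0.006, "ty": -0.014, "tz": 0, "wx": 0, "wy": 0, "wz": 0, "claw": 1}, {"tx": -0.006, "ty": -0.014, "tz": 0, "wx": 0, "wy": 0, "wz": 0, "claw": 1}, {"tx": -0.006, "ty": -0.014, "tz": 0, "wx": 0, "wy": 0, "wz": 0, "claw": 1}, {"tx": -0.006, "ty": -0.014, "tz": -0.015, "wx": 0, "wy": 0, "wz": 0, "claw": 1}, {"tx": -0.006, "ty": -0.014, "tz": -0.03, "wx": 0, "wy": 0, "wz": 0, "claw": 1}, {"tx": -0.006, "ty": -0.014, "tz": -0.06, "wx": 0, "wy": 0, "wz": 0, "claw": 1}, {"tx": -0.006, "ty": -0.014, "tz": -0.12, "wx": 0, "wy": 0, "wz": 0, "claw": 1}, {"tx": -0.006, "ty": -0.014, "tz": -0.24, "wx": 0, "wy": 0, "wz": 0, "claw": 1}, {"tx": -0.006, "ty": -0.014, "tz": -0.36, "wx": 0, "wy": 0, "wz": 0, "claw": 1}])

```text
clock: 4.6
eef_pos: [603.7, 327.1, 152.3]
tool_rot: [-3.139, -0.001, -3.032]
force: [0.6, 0.0, 0.1]
width: 19.3
gripper_force: 60.3
```

Run:
```python
from h import *
s=ctrl.read_state(); print(s['width'],s['gripper_force'])
p=shot('top'); print(tray(p)); 
p=shot('wrist'); W=cloud(p)
d=ctrl.trace(p,'stamp0_mid')
for k in d: print(k['score'],k['extent'],rect(W,k['pixels']))
Tt=np.linalg.inv(p['T'])@np.eye(4)
save(p,'w3.png')
```

```text
19.300625559007297 60.29245734214783
(((526.0301513671875, -19.473617553710938), (199.1020050048828, 185.41207885742188), 79.3704833984375), ((517.9024658203125, -19.148269653320312), (189.98248291015625, 195.9766082763672), 84.73640441894531))
0.56 [323.2, 313.9, 55.7, 148.0] (array([605.9, 329.2]), array([40. , 20.5]), 6.2, array([594.6, 328.3, 190.7]), 7195)
```

View pics/w3.png

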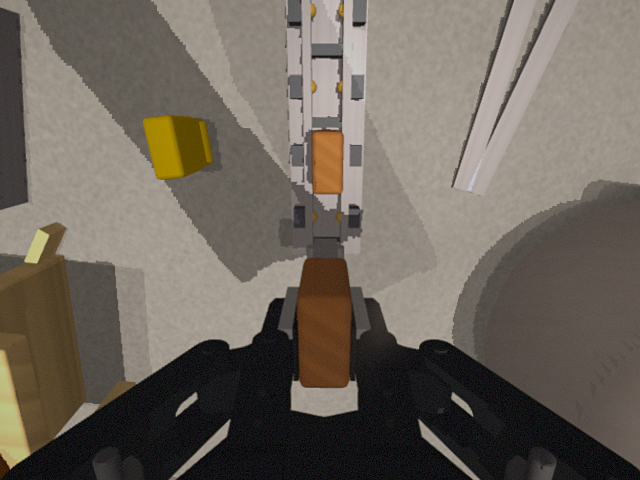

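```bash
cat >> h.py <<'E'
def tray2(p):
    W=cloud(p); m=ctrl.trace(p,'tray_floor')[0]['pixels']&(W[...,2]<45)
    m=cv2.morphologyEx(m.astype(np.uint8),cv2.MORPH_OPEN,np.ones((13,13)))>0
    q=W[m]; f=q[q[:,2]<9]; rim=q[(q[:,2]>22)]
    for a in (f,rim):
        r=cv2.minAreaRect(a[:,:2].astype(np.float32)); print('tray',np.round(r[0],1),np.round(r[1],1),round(r[2],1),len(a))
E
python3 - <<'E'
from h import *
p=shot('top'); tray2(p); save(p,'t1.png',(260,180,420,300),4)
go(534,-81,150,174.5); go(545.4,38.4,150,174.5)
E
```

```text
tray [545.3 -22.6] [196. 139.] 81.7 2032
tray [535.1 -20.3] [189.5 148.8] 88.1 108
go (534, -81, 150, 174.5) t [ 0.378 -1.328  0.004] w [-0.001 -0.001  0.131]
go (545.4, 38.4, 150, 174.5) t [ 0.297 -0.937  0.003] w [-0.001 -0.001  0.131]
```

View pics/t1.png

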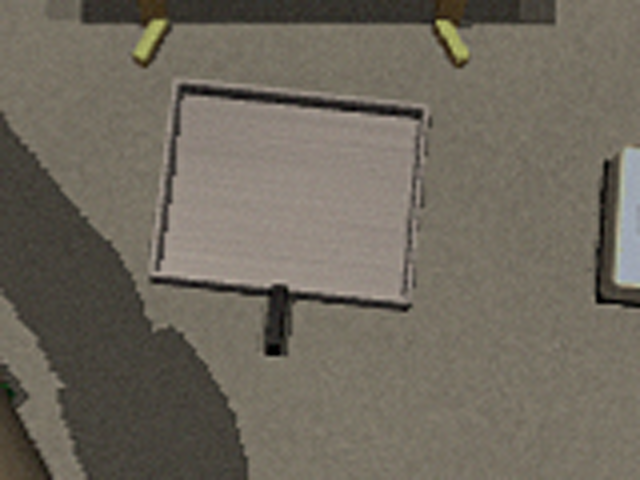

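jog_arm(plan=[{"tx": 0.19, "ty": -0.664, "tz": 0, "wx": 0, "wy": 0, "wz": 0.131, "claw": 1}, {"tx": 0.19, "ty": -0.664, "tz": 0, "wx": 0, "wy": 0, "wz": 0.131, "claw": 1}, {"tx": 0.19, "ty": -0.664, "tz": 0, "wx": 0, "wy": 0, "wz": 0.131, "claw": 1}, {"tx": 0.19, "ty": -0.664, "tz": 0, "wx": 0, "wy": 0, "wz": 0.131, "claw": 1}, {"tx": 0.19, "ty": -0.664, "tz": 0, "wx": 0, "wy": 0, "wz": 0.131, "claw": 1}, {"tx": 0.19, "ty": -0.664, "tz": 0, "wx": 0, "wy": 0, "wz": 0.131, "claw": 1}])

```text
clock: 5.5
eef_pos: [568.2, 121.3, 149.9]
tool_rot: [-3.139, -0.002, 3.042]
force: [1.2, 0.8, -0.7]
width: 18.9
gripper_force: 60.4
```

jog_arm(plan=[{"tx": 0.046, "ty": -0.688, "tz": 0, "wx": 0, "wy": 0, "wz": 0, "claw": 1}, {"tx": 0.046, "ty": -0.688, "tz": 0, "wx": 0, "wy": 0, "wz": 0, "claw": 1}, {"tx": 0.046, "ty": -0.688, "tz": 0, "wx": 0, "wy": 0, "wz": 0, "claw": 1}, {"tx": 0.046, "ty": -0.688, "tz": 0, "wx": 0, "wy": 0, "wz": 0, "claw": 1}, {"tx": 0.046, "ty": -0.688, "tz": 0, "wx": 0, "wy": 0, "wz": 0, "claw": 1}, {"tx": 0.046, "ty": -0.688, "tz": 0, "wx": 0, "wy": 0, "wz": 0, "claw": 1}, {"tx": 0.046, "ty": -0.688, "tz": 0.1, "wx": 0, "wy": 0, "wz": 0, "claw": 1}])

```text
clock: 6.2
eef_pos: [539.9, -76.9, 123.2]
tool_rot: [3.139, 0.008, 3.049]
force: [1.0, -0.3, -1.4]
width: 19.7
gripper_force: 60.4
```

```bash
cat >> h.py <<'E'
def pw(p,u,v,z):
    K=np.array([[p['fx'],0,p['cx']],[0,p['fy'],p['cy']],[0,0,1]])
    n=cv2.undistortPoints(np.array([[[u,v]]],np.float32),K,np.array(p['distortion'],float))[0,0]
    d=p['T'][:3,:3]@np.array([n[0],n[1],1]); o=p['T'][:3,3]; return o+d*(z-o[2])/d[2]
E
python3 - <<'E'
from h import *
s=ctrl.read_state(); print(s['width'],s['gripper_force'],s['eef_pos'])
p=shot('top')
C=np.array([pw(p,260+u/4,180+v/4,36)[:2] for u,v in [(178,85),(427,110),(410,306),(153,280)]]); print(C.round(),C.mean(0))
a=C[0]-C[1]; b=C[3]-C[2]; print(np.degrees(np.arctan2(-a[0],a[1])),np.degrees(np.arctan2(-b[0],b[1])),np.linalg.norm(a))
p=shot('wrist');W=cloud(p)
for k in ctrl.trace(p,'stamp0_mid')[:2]: print(k['score'],k['extent'],rect(W,k['pixels']))
go(534,-81,41,174.5); save(p,'w4.png')
E
```

```text
19.681753948602502 60.41244149208069 [539.89143058 -76.85222621 123.22155125]
[[ 615.   61.]
 [ 599. -123.]
 [ 452. -110.]
 [ 469.   75.]] [533.68720847 -24.15852523]
-5.035121737549391 -4.967479795536539 184.1596692277446
0.85 [324.1, 313.6, 60.0, 145.7] (array([598.3, -79.5]), array([ 44.4, 168.8]), 83.9, array([522.9, -75.1, 150.1]), 7271)
go (534, -81, 41, 174.5) t [ 0.001 -0.017  0.262] w [ 0.001 -0.003  0.003]
```

View pics/w4.png

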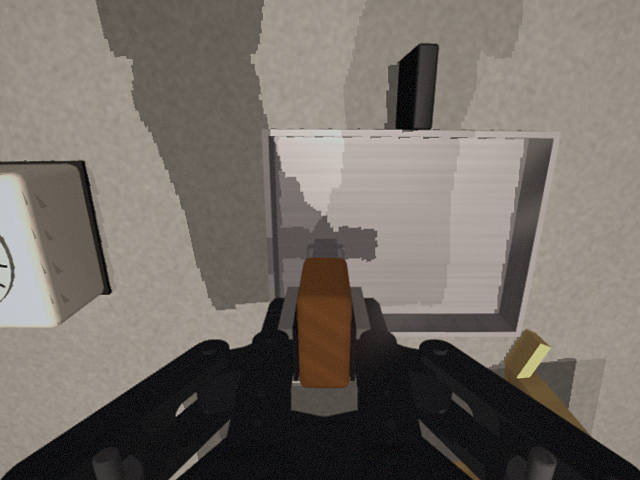

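jog_arm(plan=[{"tx": 0.01, "ty": -0.012, "tz": 0.1, "wx": 0, "wy": 0, "wz": 0, "claw": 1}, {"tx": 0.01, "ty": -0.012, "tz": 0.2, "wx": 0, "wy": 0, "wz": 0, "claw": 1}, {"tx": 0.01, "ty": -0.012, "tz": 0.24, "wx": 0, "wy": 0, "wz": 0, "claw": 1}, {"tx": 0.01, "ty": -0.012, "tz": 0.26, "wx": 0, "wy": 0, "wz": 0, "claw": 1}, {"tx": 0.01, "ty": -0.012, "tz": 0.272, "wx": 0, "wy": 0, "wz": 0, "claw": 1}, {"tx": 0.01, "ty": -0.012, "tz": 0.272, "wx": 0, "wy": 0, "wz": 0, "claw": 1}, {"tx": 0.01, "ty": -0.012, "tz": 0.272, "wx": 0, "wy": 0, "wz": 0, "claw": 1}])

```text
clock: 7.05
eef_pos: [533.3, -82.8, 40.3]
tool_rot: [3.141, 0.002, 3.046]
force: [0.3, 0.8, -1.0]
width: 19.2
gripper_force: 60.3
```

jog_arm(plan=[{"tx": 0, "ty": 0, "tz": 0.0, "wx": 0, "wy": 0, "wz": 0, "claw": 0.5}, {"tx": 0, "ty": 0, "tz": 0.0, "wx": 0, "wy": 0, "wz": 0, "claw": 0.5}, {"tx": 0, "ty": 0, "tz": 0.0, "wx": 0, "wy": 0, "wz": 0, "claw": 0.5}, {"tx": 0, "ty": 0, "tz": 0.0, "wx": 0, "wy": 0, "wz": 0, "claw": 0.5}, {"tx": 0, "ty": 0, "tz": -0.1, "wx": 0, "wy": 0, "wz": 0, "claw": 0.5}, {"tx": 0, "ty": 0, "tz": -0.25, "wx": 0, "wy": 0, "wz": 0, "claw": 0.5}, {"tx": 0, "ty": 0, "tz": -0.4, "wx": 0, "wy": 0, "wz": 0, "claw": 0.3}, {"tx": 0, "ty": 0, "tz": -0.4, "wx": 0, "wy": 0, "wz": 0, "claw": 0.3}])

```text
clock: 7.85
eef_pos: [536.4, -83.4, 164.9]
tool_rot: [-3.141, 0.011, 3.046]
force: [0.7, -0.9, -0.1]
width: 59.5
gripper_force: 0.0
```

Run:
```python
from h import *
s=ctrl.read_state(); print(s['width'],s['gripper_force'],s['eef_pos'])
p=shot('wrist');W=cloud(p)
for k in ctrl.trace(p,'stamp0_mid')[:2]: print(k['score'],k['extent'],rect(W,k['pixels']))
go(553,326,160,186.3)
```

```text
59.45684831409587 0.0 [536.36096572 -83.39209597 164.8796561 ]
0.84 [323.5, 223.7, 26.7, 70.7] (array([539.8, -86.6]), array([23.3, 55.8]), 83.6, array([526.3, -83.7,  73.1]), 1893)
go (553, 326, 160, 186.3) t [6.400e-02 1.364e+00 1.000e-03] w [-0.     0.002 -0.131]
```

jog_arm(plan=[{"tx": 0.032, "ty": 0.682, "tz": 0, "wx": 0, "wy": 0, "wz": -0.131, "claw": 0.3}, {"tx": 0.032, "ty": 0.682, "tz": 0, "wx": 0, "wy": 0, "wz": -0.131, "claw": 0.3}, {"tx": 0.032, "ty": 0.682, "tz": 0, "wx": 0, "wy": 0, "wz": -0.131, "claw": 0.3}, {"tx": 0.032, "ty": 0.682, "tz": 0, "wx": 0, "wy": 0, "wz": -0.131, "claw": 0.3}, {"tx": 0.032, "ty": 0.682, "tz": 0, "wx": 0, "wy": 0, "wz": -0.131, "claw": 0.3}, {"tx": 0.032, "ty": 0.682, "tz": 0, "wx": 0, "wy": 0, "wz": -0.131, "claw": 0.3}])

```text
clock: 8.55
eef_pos: [540.9, 123.6, 157.7]
tool_rot: [3.141, -0.003, -3.027]
force: [0.1, -0.7, 0.3]
width: 59.7
gripper_force: 0.0
```

jog_arm(plan=[{"tx": -0.108, "ty": 0.674, "tz": 0, "wx": 0, "wy": 0, "wz": 0, "claw": 0.3}, {"tx": -0.108, "ty": 0.674, "tz": 0, "wx": 0, "wy": 0, "wz": 0, "claw": 0.3}, {"tx": -0.108, "ty": 0.674, "tz": 0, "wx": 0, "wy": 0, "wz": 0, "claw": 0.3}, {"tx": -0.108, "ty": 0.674, "tz": 0, "wx": 0, "wy": 0, "wz": 0, "claw": 0.3}, {"tx": -0.108, "ty": 0.674, "tz": 0, "wx": 0, "wy": 0, "wz": 0, "claw": 0.3}, {"tx": -0.108, "ty": 0.674, "tz": 0, "wx": 0, "wy": 0, "wz": 0, "claw": 0.3}, {"tx": -0.108, "ty": 0.674, "tz": 0.15, "wx": 0, "wy": 0, "wz": 0, "claw": 0.3}, {"tx": -0.108, "ty": 0.674, "tz": 0.25, "wx": 0, "wy": 0, "wz": 0, "claw": 0.3}, {"tx": -0.108, "ty": 0.674, "tz": 0.25, "wx": 0, "wy": 0, "wz": 0, "claw": 0.3}, {"tx": -0.108, "ty": 0.674, "tz": 0.25, "wx": 0, "wy": 0, "wz": 0, "claw": 0.3}])

```text
clock: 9.55
eef_pos: [552.9, 323.1, 84.1]
tool_rot: [-3.139, -0.001, -3.034]
force: [1.0, -0.2, 0.6]
width: 59.5
gripper_force: 0.0
```

Run:
```python
from h import *
s=ctrl.read_state(); print(s['width'],s['eef_pos'])
p=shot('wrist');W=cloud(p)
for k in ctrl.trace(p,'stamp0_mid')[:3]: print(k['score'],k['extent'],rect(W,k['pixels'],65,90))
go(552.5,326,43,186.3)
```

```text
59.51309510830087 [552.93266827 323.13252086  84.13624064]
go (552.5, 326, 43, 186.3) t [0.005 0.003 0.143] w [ 0.     0.002 -0.001]
```

jog_arm(plan=[{"tx": 0.004, "ty": 0.002, "tz": 0.08, "wx": 0, "wy": 0, "wz": 0, "claw": 0.3}, {"tx": 0.004, "ty": 0.002, "tz": 0.13, "wx": 0, "wy": 0, "wz": 0, "claw": 0.3}, {"tx": 0.004, "ty": 0.002, "tz": 0.14, "wx": 0, "wy": 0, "wz": 0, "claw": 0.3}, {"tx": 0.004, "ty": 0.002, "tz": 0.14, "wx": 0, "wy": 0, "wz": 0, "claw": 0.3}, {"tx": 0.004, "ty": 0.002, "tz": 0.14, "wx": 0, "wy": 0, "wz": 0, "claw": 1}, {"tx": 0.004, "ty": 0.002, "tz": 0.14, "wx": 0, "wy": 0, "wz": 0, "claw": 1}, {"tx": 0.004, "ty": 0.002, "tz": 0.14, "wx": 0, "wy": 0, "wz": 0, "claw": 1}, {"tx": 0.004, "ty": 0.002, "tz": 0.14, "wx": 0, "wy": 0, "wz": 0, "claw": 1}, {"tx": 0.004, "ty": 0.002, "tz": 0.14, "wx": 0, "wy": 0, "wz": 0, "claw": 1}])

```text
clock: 10.55
eef_pos: [551.4, 326.9, 43.1]
tool_rot: [3.141, 0.001, -3.031]
force: [-0.4, -0.8, 4.3]
width: 19.3
gripper_force: 58.7
```

jog_arm(plan=[{"tx": 0, "ty": 0, "tz": -0.015, "wx": 0, "wy": 0, "wz": 0, "claw": 1}, {"tx": 0, "ty": 0, "tz": -0.03, "wx": 0, "wy": 0, "wz": 0, "claw": 1}, {"tx": 0, "ty": 0, "tz": -0.06, "wx": 0, "wy": 0, "wz": 0, "claw": 1}, {"tx": 0, "ty": 0, "tz": -0.12, "wx": 0, "wy": 0, "wz": 0, "claw": 1}, {"tx": 0, "ty": 0, "tz": -0.24, "wx": 0, "wy": 0, "wz": 0, "claw": 1}, {"tx": 0, "ty": 0, "tz": -0.38, "wx": 0, "wy": 0, "wz": 0, "claw": 1}, {"tx": 0, "ty": 0, "tz": -0.38, "wx": 0, "wy": 0, "wz": 0, "claw": 1}])

```text
clock: 11.25
eef_pos: [554.9, 329.5, 163.7]
tool_rot: [3.135, 0.012, -3.031]
force: [0.6, 0.1, -0.1]
width: 19.4
gripper_force: 60.5
```

Run:
```python
from h import *
s=ctrl.read_state(); print(s['width'],s['gripper_force'],s['eef_pos'])
p=shot('top'); tray2(p); cv2.imwrite('pics/t2.png',p['img'][...,::-1])
a=cv2.imread('pics/top0.png').astype(int)[180:300,290:400]; b=p['img'][180:300,290:400,::-1].astype(int)
print('diff',(abs(a-b).max(2)>60).sum())
p=shot('wrist');W=cloud(p)
for k in ctrl.trace(p,'stamp0_mid')[:3]: print(k['score'],k['extent'],rect(W,k['pixels']))
go(537,-21,150,174.8)
```

```text
19.371409179293064 60.5063796043396 [554.89832074 329.47662954 163.6553633 ]
tray [545.4 -21.1] [195.6 164.9] 86.1 2224
tray [540.1 -21.2] [189.9 152.7] 84.7 299
diff 176
go (537, -21, 150, 174.8) t [ 0.172 -1.145  0.021] w [-0.    -0.001  0.128]
```

jog_arm(plan=[{"tx": 0.082, "ty": -0.572, "tz": 0.02, "wx": 0, "wy": 0, "wz": 0.128, "claw": 1}, {"tx": 0.082, "ty": -0.572, "tz": 0.02, "wx": 0, "wy": 0, "wz": 0.128, "claw": 1}, {"tx": 0.082, "ty": -0.572, "tz": 0.02, "wx": 0, "wy": 0, "wz": 0.128, "claw": 1}, {"tx": 0.082, "ty": -0.572, "tz": 0.02, "wx": 0, "wy": 0, "wz": 0.128, "claw": 1}, {"tx": 0.082, "ty": -0.572, "tz": 0.02, "wx": 0, "wy": 0, "wz": 0.128, "claw": 1}])

```text
clock: 11.95
eef_pos: [544.4, 147.0, 148.8]
tool_rot: [-3.137, -0.003, 3.044]
force: [-0.3, 0.8, -1.0]
width: 19.2
gripper_force: 60.5
```

jog_arm(plan=[{"tx": -0.033, "ty": -0.577, "tz": 0, "wx": 0, "wy": 0, "wz": 0, "claw": 1}, {"tx": -0.033, "ty": -0.577, "tz": 0, "wx": 0, "wy": 0, "wz": 0, "claw": 1}, {"tx": -0.033, "ty": -0.577, "tz": 0, "wx": 0, "wy": 0, "wz": 0, "claw": 1}, {"tx": -0.033, "ty": -0.577, "tz": 0, "wx": 0, "wy": 0, "wz": 0, "claw": 1}, {"tx": -0.033, "ty": -0.577, "tz": 0, "wx": 0, "wy": 0, "wz": 0, "claw": 1}, {"tx": -0.033, "ty": -0.577, "tz": 0, "wx": 0, "wy": 0, "wz": 0, "claw": 1}, {"tx": -0.033, "ty": -0.577, "tz": 0, "wx": 0, "wy": 0, "wz": 0, "claw": 1}])

```text
clock: 12.65
eef_pos: [539.6, -17.5, 149.8]
tool_rot: [3.14, -0.001, 3.054]
force: [0.1, 0.3, -0.9]
width: 19.2
gripper_force: 60.5
```

Run:
```python
from h import *
s=ctrl.read_state(); print(s['width'],s['gripper_force'],s['eef_pos'])
p=shot('wrist');W=cloud(p); save(p,'w5.png')
for k in ctrl.trace(p,'stamp0_mid')[:3]: print(k['score'],k['extent'],rect(W,k['pixels']))
go(538.5,-21,41,174.8)
```

```text
19.247252102185666 60.4820716381073 [539.57595518 -17.4876594  149.8463862 ]
0.79 [233.9, 235.0, 52.0, 78.3] (array([546.3, -93.2]), array([38.9, 70.1]), 85.1, array([528.1, -78.4,  72.3]), 2891)
go (538.5, -21, 41, 174.8) t [ 0.003 -0.012  0.363] w [ 0.001 -0.     0.002]
```

View pics/w5.png

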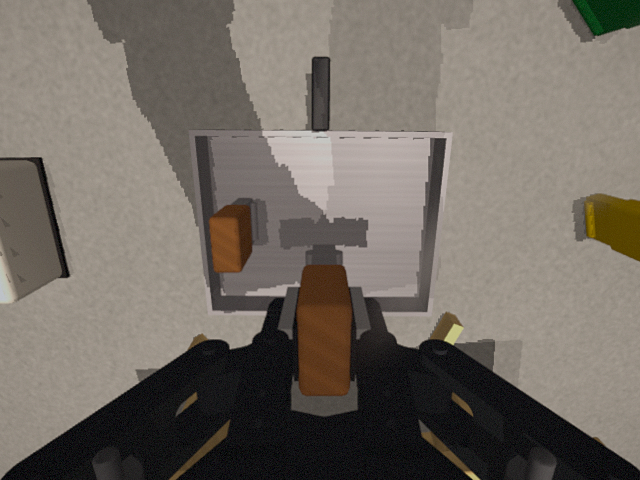

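The first stamp stands in the tray at (233,235), and the held one (323,330) is over the middle. I lower it.

jog_arm(plan=[{"tx": 0.003, "ty": -0.008, "tz": 0.15, "wx": 0, "wy": 0, "wz": 0, "claw": 1}, {"tx": 0.003, "ty": -0.008, "tz": 0.28, "wx": 0, "wy": 0, "wz": 0, "claw": 1}, {"tx": 0.003, "ty": -0.008, "tz": 0.33, "wx": 0, "wy": 0, "wz": 0, "claw": 1}, {"tx": 0.003, "ty": -0.008, "tz": 0.35, "wx": 0, "wy": 0, "wz": 0, "claw": 1}, {"tx": 0.003, "ty": -0.008, "tz": 0.361, "wx": 0, "wy": 0, "wz": 0, "claw": 1}, {"tx": 0.003, "ty": -0.008, "tz": 0.361, "wx": 0, "wy": 0, "wz": 0, "claw": 1}, {"tx": 0.003, "ty": -0.008, "tz": 0.361, "wx": 0, "wy": 0, "wz": 0, "claw": 1}])

```text
clock: 13.45
eef_pos: [539.4, -22.0, 43.0]
tool_rot: [3.141, 0.002, 3.051]
force: [1.5, -0.5, -0.5]
width: 19.4
gripper_force: 60.5
```

jog_arm(plan=[{"tx": 0, "ty": 0, "tz": 0.0, "wx": 0, "wy": 0, "wz": 0, "claw": 0.5}, {"tx": 0, "ty": 0, "tz": 0.0, "wx": 0, "wy": 0, "wz": 0, "claw": 0.5}, {"tx": 0, "ty": 0, "tz": 0.0, "wx": 0, "wy": 0, "wz": 0, "claw": 0.5}, {"tx": 0, "ty": 0, "tz": 0.0, "wx": 0, "wy": 0, "wz": 0, "claw": 0.5}, {"tx": 0, "ty": 0, "tz": -0.1, "wx": 0, "wy": 0, "wz": 0, "claw": 0.5}, {"tx": 0, "ty": 0, "tz": -0.25, "wx": 0, "wy": 0, "wz": 0, "claw": 0.5}, {"tx": 0, "ty": 0, "tz": -0.4, "wx": 0, "wy": 0, "wz": 0, "claw": 0.3}, {"tx": 0, "ty": 0, "tz": -0.4, "wx": 0, "wy": 0, "wz": 0, "claw": 0.3}])

```text
clock: 14.25
eef_pos: [542.5, -22.2, 167.7]
tool_rot: [3.141, 0.011, 3.051]
force: [1.4, -0.2, 0.1]
width: 59.3
gripper_force: 0.0
```

Run:
```python
from h import *
s=ctrl.read_state(); print(s['width'],s['gripper_force'],s['eef_pos'])
p=shot('wrist');W=cloud(p)
for k in ctrl.trace(p,'stamp0_mid')[:3]: print(k['score'],k['extent'],rect(W,k['pixels'],68))
go(404,309.3,160,186.3)
```

```text
59.28092241044359 0.0 [542.54121164 -22.21943781 167.68439254]
0.96 [245.2, 223.4, 46.4, 70.4] (array([532.2, -83.2]), array([19.8, 39.9]), 84.6, array([530.7, -82.2,  73.4]), 1466)
0.7 [46.0, 222.5, 88.4, 143.0] None
go (404, 309.3, 160, 186.3) t [0.549 1.06  0.009] w [-0.     0.002 -0.128]
```

jog_arm(plan=[{"tx": 0.275, "ty": 0.53, "tz": 0, "wx": 0, "wy": 0, "wz": -0.128, "claw": 0.3}, {"tx": 0.275, "ty": 0.53, "tz": 0, "wx": 0, "wy": 0, "wz": -0.128, "claw": 0.3}, {"tx": 0.275, "ty": 0.53, "tz": 0, "wx": 0, "wy": 0, "wz": -0.128, "claw": 0.3}, {"tx": 0.275, "ty": 0.53, "tz": 0, "wx": 0, "wy": 0, "wz": -0.128, "claw": 0.3}, {"tx": 0.275, "ty": 0.53, "tz": 0, "wx": 0, "wy": 0, "wz": -0.128, "claw": 0.3}])

```text
clock: 14.85
eef_pos: [467.5, 148.4, 160.7]
tool_rot: [3.14, -0.004, -3.023]
force: [0.0, -0.4, 1.3]
width: 59.6
gripper_force: 0.0
```

jog_arm(plan=[{"tx": 0.164, "ty": 0.574, "tz": 0, "wx": 0, "wy": 0, "wz": 0, "claw": 0.3}, {"tx": 0.164, "ty": 0.574, "tz": 0, "wx": 0, "wy": 0, "wz": 0, "claw": 0.3}, {"tx": 0.164, "ty": 0.574, "tz": 0, "wx": 0, "wy": 0, "wz": 0, "claw": 0.3}, {"tx": 0.164, "ty": 0.574, "tz": 0, "wx": 0, "wy": 0, "wz": 0, "claw": 0.3}, {"tx": 0.164, "ty": 0.574, "tz": 0, "wx": 0, "wy": 0, "wz": 0, "claw": 0.3}, {"tx": 0.164, "ty": 0.574, "tz": 0.15, "wx": 0, "wy": 0, "wz": 0, "claw": 0.3}, {"tx": 0.164, "ty": 0.574, "tz": 0.25, "wx": 0, "wy": 0, "wz": 0, "claw": 0.3}, {"tx": 0.164, "ty": 0.574, "tz": 0.25, "wx": 0, "wy": 0, "wz": 0, "claw": 0.3}, {"tx": 0.164, "ty": 0.574, "tz": 0.25, "wx": 0, "wy": 0, "wz": 0, "claw": 0.3}])

```text
clock: 15.75
eef_pos: [403.1, 307.7, 86.4]
tool_rot: [-3.14, -0.002, -3.033]
force: [0.3, -0.4, 0.8]
width: 60.1
gripper_force: 0.0
```

Run:
```python
from h import *
s=ctrl.read_state(); print(s['width'],s['eef_pos'])
p=shot('wrist');W=cloud(p); h=cv2.cvtColor(p['img'],cv2.COLOR_RGB2HSV)
m=(h[...,0]>4)&(h[...,0]<16)&(h[...,1]>120)&(W[...,2]>70)&(W[...,2]<90); print(rect(W,m))
go(404,309.3,43,186.3)
```

```text
60.08369462106348 [403.05037092 307.72950458  86.43800894]
(array([403.8, 309.4]), array([39.2, 19.1]), 6.1, array([401.1, 309.1,  77.3]), 2926)
go (404, 309.3, 43, 186.3) t [-0.001  0.002  0.148] w [-0.     0.    -0.001]
```

jog_arm(plan=[{"tx": 0, "ty": 0.003, "tz": 0.08, "wx": 0, "wy": 0, "wz": 0, "claw": 0.3}, {"tx": 0, "ty": 0.003, "tz": 0.13, "wx": 0, "wy": 0, "wz": 0, "claw": 0.3}, {"tx": 0, "ty": 0.003, "tz": 0.145, "wx": 0, "wy": 0, "wz": 0, "claw": 0.3}, {"tx": 0, "ty": 0.003, "tz": 0.145, "wx": 0, "wy": 0, "wz": 0, "claw": 0.3}, {"tx": 0, "ty": 0.003, "tz": 0.145, "wx": 0, "wy": 0, "wz": 0, "claw": 1}, {"tx": 0, "ty": 0.003, "tz": 0.145, "wx": 0, "wy": 0, "wz": 0, "claw": 1}, {"tx": 0, "ty": 0.003, "tz": 0.145, "wx": 0, "wy": 0, "wz": 0, "claw": 1}, {"tx": 0, "ty": 0.003, "tz": 0.145, "wx": 0, "wy": 0, "wz": 0, "claw": 1}, {"tx": 0, "ty": 0.003, "tz": 0.145, "wx": 0, "wy": 0, "wz": 0, "claw": 1}])

```text
clock: 16.7
eef_pos: [403.2, 310.5, 44.3]
tool_rot: [3.141, 0.001, -3.031]
force: [-0.0, 1.1, 7.0]
width: 19.5
gripper_force: 58.4
```

jog_arm(plan=[{"tx": 0, "ty": 0, "tz": -0.015, "wx": 0, "wy": 0, "wz": 0, "claw": 1}, {"tx": 0, "ty": 0, "tz": -0.03, "wx": 0, "wy": 0, "wz": 0, "claw": 1}, {"tx": 0, "ty": 0, "tz": -0.06, "wx": 0, "wy": 0, "wz": 0, "claw": 1}, {"tx": 0, "ty": 0, "tz": -0.12, "wx": 0, "wy": 0, "wz": 0, "claw": 1}, {"tx": 0, "ty": 0, "tz": -0.24, "wx": 0, "wy": 0, "wz": 0, "claw": 1}, {"tx": 0, "ty": 0, "tz": -0.38, "wx": 0, "wy": 0, "wz": 0, "claw": 1}, {"tx": 0, "ty": 0, "tz": -0.38, "wx": 0, "wy": 0, "wz": 0, "claw": 1}])

```text
clock: 17.4
eef_pos: [405.7, 312.9, 163.1]
tool_rot: [3.135, 0.009, -3.031]
force: [1.6, 0.2, -2.0]
width: 19.2
gripper_force: 60.5
```

Run:
```python
from h import *
s=ctrl.read_state(); print(s['width'],s['gripper_force'],s['eef_pos'])
p=shot('top'); tray2(p); cv2.imwrite('pics/t3.png',p['img'][...,::-1])
a=cv2.imread('pics/t2.png').astype(int)[180:300,290:400]; b=p['img'][180:300,290:400,::-1].astype(int)
print('diff',(abs(a-b).max(2)>60).sum())
W=cloud(p); m=(W[...,2]>66)&(W[...,2]<82)&(abs(W[...,0]-535)<70)&(abs(W[...,1]+20)<100)
n,l,st,c=cv2.connectedComponentsWithStats(m.astype(np.uint8))
for i in range(1,n):
    if st[i,4]>20: print('stamp',c[i].round(),rect(W,l==i))
go(543,38,150,174.8)
```

```text
19.190147110423318 60.52943229675293 [405.67334933 312.92344014 163.10896825]
tray [541.1 -18.9] [160.1 179.1] 0.0 2120
tray [539.3 -21.3] [189.7 151.2] 84.5 287
diff 194
stamp [333. 223.] (array([541.2, -22.6]), array([19.6, 39.3]), 83.8, array([539.8, -23.1,  75. ]), 97)
stamp [354. 226.] (array([531.5, -83.9]), array([19.9, 38.9]), 84.7, array([531.6, -83. ,  74.7]), 99)
go (543, 38, 150, 174.8) t [-0.362 -0.955  0.03 ] w [0.001 0.002 0.128]
```

jog_arm(plan=[{"tx": -0.181, "ty": -0.48, "tz": 0.025, "wx": 0, "wy": 0, "wz": 0.128, "claw": 1}, {"tx": -0.181, "ty": -0.48, "tz": 0.025, "wx": 0, "wy": 0, "wz": 0.128, "claw": 1}, {"tx": -0.181, "ty": -0.48, "tz": 0.025, "wx": 0, "wy": 0, "wz": 0.128, "claw": 1}, {"tx": -0.181, "ty": -0.48, "tz": 0.025, "wx": 0, "wy": 0, "wz": 0.128, "claw": 1}])

```text
clock: 17.9
eef_pos: [474.5, 164.6, 148.5]
tool_rot: [-3.136, -0.001, 3.04]
force: [-0.4, 0.1, -0.1]
width: 19.4
gripper_force: 60.5
```

jog_arm(plan=[{"tx": -0.274, "ty": -0.432, "tz": 0, "wx": 0, "wy": 0, "wz": 0, "claw": 1}, {"tx": -0.274, "ty": -0.432, "tz": 0, "wx": 0, "wy": 0, "wz": 0, "claw": 1}, {"tx": -0.274, "ty": -0.432, "tz": 0, "wx": 0, "wy": 0, "wz": 0, "claw": 1}, {"tx": -0.274, "ty": -0.432, "tz": 0, "wx": 0, "wy": 0, "wz": 0, "claw": 1}, {"tx": -0.274, "ty": -0.432, "tz": 0, "wx": 0, "wy": 0, "wz": 0, "claw": 1}, {"tx": -0.274, "ty": -0.432, "tz": 0, "wx": 0, "wy": 0, "wz": 0, "claw": 1}])

```text
clock: 18.5
eef_pos: [541.4, 38.1, 149.2]
tool_rot: [3.141, -0.002, 3.053]
force: [-0.4, 0.6, -0.2]
width: 19.5
gripper_force: 60.5
```

Run:
```python
from h import *
s=ctrl.read_state(); print(s['width'],s['gripper_force'],s['eef_pos'])
p=shot('wrist');W=cloud(p); save(p,'w6.png')
go(544,37.5,42,174.8)
```

```text
19.50179477858828 60.48436760902405 [541.44707677  38.11418203 149.15460499]
go (544, 37.5, 42, 174.8) t [-0.009 -0.003  0.358] w [ 0.001 -0.001  0.002]
```

View pics/w6.png

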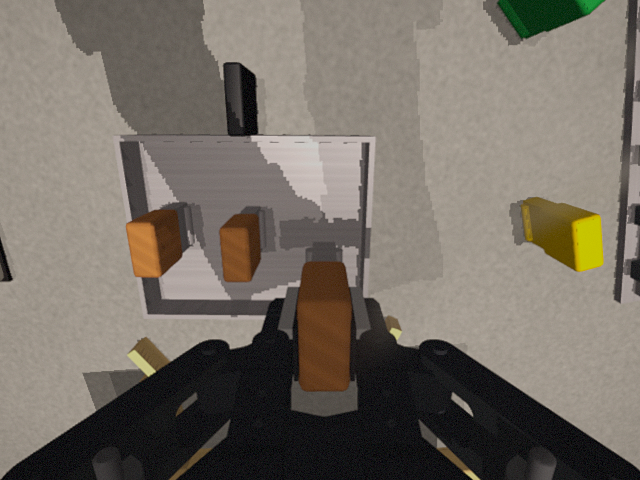

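The two placed stamps stand at (155,243) and (241,247). The third (323,330) is over the free side of the tray, so I lower it.

jog_arm(plan=[{"tx": -0.005, "ty": -0.003, "tz": 0.15, "wx": 0, "wy": 0, "wz": 0, "claw": 1}, {"tx": -0.005, "ty": -0.003, "tz": 0.28, "wx": 0, "wy": 0, "wz": 0, "claw": 1}, {"tx": -0.005, "ty": -0.003, "tz": 0.33, "wx": 0, "wy": 0, "wz": 0, "claw": 1}, {"tx": -0.005, "ty": -0.003, "tz": 0.35, "wx": 0, "wy": 0, "wz": 0, "claw": 1}, {"tx": -0.005, "ty": -0.003, "tz": 0.36, "wx": 0, "wy": 0, "wz": 0, "claw": 1}, {"tx": -0.005, "ty": -0.003, "tz": 0.36, "wx": 0, "wy": 0, "wz": 0, "claw": 1}, {"tx": -0.005, "ty": -0.003, "tz": 0.36, "wx": 0, "wy": 0, "wz": 0, "claw": 1}])

```text
clock: 19.25
eef_pos: [544.9, 36.0, 43.1]
tool_rot: [3.141, 0.002, 3.051]
force: [-0.2, -0.3, -0.4]
width: 19.1
gripper_force: 60.5
```

jog_arm(plan=[{"tx": 0, "ty": 0, "tz": 0.0, "wx": 0, "wy": 0, "wz": 0, "claw": 0.5}, {"tx": 0, "ty": 0, "tz": 0.0, "wx": 0, "wy": 0, "wz": 0, "claw": 0.5}, {"tx": 0, "ty": 0, "tz": 0.0, "wx": 0, "wy": 0, "wz": 0, "claw": 0.5}, {"tx": 0, "ty": 0, "tz": 0.0, "wx": 0, "wy": 0, "wz": 0, "claw": 0.5}, {"tx": 0, "ty": 0, "tz": -0.1, "wx": 0, "wy": 0, "wz": 0, "claw": 0.5}, {"tx": 0, "ty": 0, "tz": -0.25, "wx": 0, "wy": 0, "wz": 0, "claw": 0.5}, {"tx": 0, "ty": 0, "tz": -0.4, "wx": 0, "wy": 0, "wz": 0, "claw": 0.4}, {"tx": 0.5, "ty": 0, "tz": -0.4, "wx": 0, "wy": 0, "wz": 0, "claw": 0.4}, {"tx": 0.5, "ty": 0, "tz": -0.4, "wx": 0, "wy": 0, "wz": 0, "claw": 0.4}, {"tx": 0.5, "ty": 0, "tz": -0.4, "wx": 0, "wy": 0, "wz": 0, "claw": 0.4}, {"tx": 0.5, "ty": 0, "tz": -0.4, "wx": 0, "wy": 0, "wz": 0, "claw": 0.4}])

```text
clock: 20.35
eef_pos: [384.4, 48.0, 161.4]
tool_rot: [-3.138, -0.012, 3.053]
force: [0.6, 0.4, -0.3]
width: 51.5
gripper_force: 0.0
```

Run:
```python
from h import *
s=ctrl.read_state(); print(s['width'],s['gripper_force'],s['eef_pos'])
p=shot('wrist');W=cloud(p); save(p,'w7.png')
x,y,z=W[...,0],W[...,1],W[...,2]
m=(z>66)&(z<82)&(abs(x-535)<70)&(abs(y+20)<100)
n,l,st,c=cv2.connectedComponentsWithStats(m.astype(np.uint8))
for i in range(1,n):
    if st[i,4]>100: print('stamp',c[i].round(),rect(W,l==i))
m=(z>40)&(z<62)&(p['img'].max(2)<80)&(x<475)&(abs(y+30)<60); print('handle',rect(W,m))
m=(z>24)&(z<38)&(x>440)&(x<640)&(abs(y+20)<115)&(p['img'].min(2)>110); print('rim',rect(W,m))
p=shot('top'); W=cloud(p); x,y,z=W[...,0],W[...,1],W[...,2]
m=(z>42)&(z<62)&(x<475)&(x>380)&(abs(y+30)<40); print('handle',rect(W,m))
tray2(p)
go(436,-31,16,174.8)
```

```text
51.53305078199903 0.0 [384.40514244  48.01928335 161.38931464]
stamp [263. 407.] (array([525.2, -15.6]), array([11.2, 10.5]), 16.2, array([522.7, -16.4,  70.7]), 128)
stamp [326. 409.] (array([530. ,  36.8]), array([19.3, 10.7]), 82.0, array([527.8,  36.7,  72.1]), 317)
stamp [190. 428.] (array([536.8, -82.7]), array([20.4, 29.5]), 82.9, array([539.1, -79.4,  72.9]), 527)
handle (array([439.4,  -9.9]), array([10.5, 39.2]), 86.5, array([421.8,  -6.9,  48.9]), 208)
rim (array([539.5, -21. ]), array([190.5, 151.6]), 84.6, array([473.3,  22.2,  31.2]), 1195)
handle (array([456.5, -14.9]), array([15.4,  8.4]), 2.2, array([459.6, -16.1,  55.9]), 16)
tray [546.1 -21.8] [182.9 131.9] 84.7 1108
tray [599.3 -27.5] [189.1  40.5] 80.3 152
go (436, -31, 16, 174.8) t [-0.156 -0.255  0.488] w [0.    0.001 0.   ]
```

View pics/w7.png

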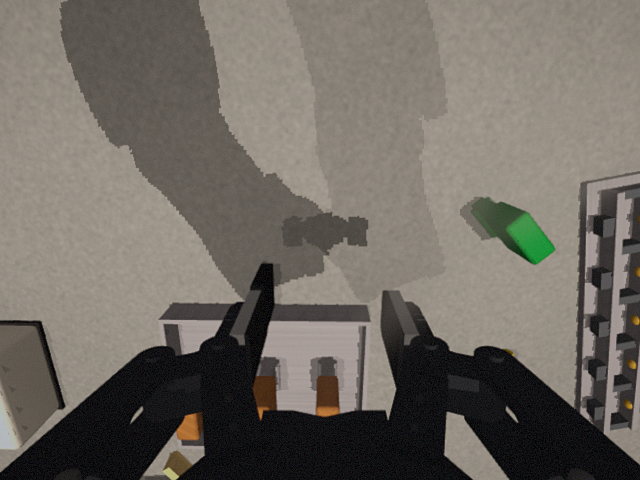

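All three stamps are in the tray, tops visible at (190,428), (263,400) and (326,395). The handle is hidden between the fingers near (255,290). Next I grip the handle.

Run:
```python
from h import *
go(436,-11.2,15,174.6); print(ctrl.read_state()['eef_pos'])
```

```text
go (436, -11.2, 15, 174.6) t [-0.15  -0.189  0.492] w [0.    0.001 0.002]
[395.9276964   49.35970053 162.45809761]
```

jog_arm(plan=[{"tx": -0.15, "ty": -0.19, "tz": 0, "wx": 0, "wy": 0, "wz": 0, "claw": 0.4}, {"tx": -0.15, "ty": -0.19, "tz": 0, "wx": 0, "wy": 0, "wz": 0, "claw": 0.4}, {"tx": -0.15, "ty": -0.19, "tz": 0.1, "wx": 0, "wy": 0, "wz": 0, "claw": 0.4}, {"tx": -0.15, "ty": -0.19, "tz": 0.2, "wx": 0, "wy": 0, "wz": 0, "claw": 0.4}, {"tx": -0.15, "ty": -0.19, "tz": 0.26, "wx": 0, "wy": 0, "wz": 0, "claw": 0.4}, {"tx": -0.15, "ty": -0.19, "tz": 0.26, "wx": 0, "wy": 0, "wz": 0, "claw": 0.4}, {"tx": -0.15, "ty": -0.19, "tz": 0.26, "wx": 0, "wy": 0, "wz": 0, "claw": 0.4}, {"tx": -0.15, "ty": -0.19, "tz": 0.26, "wx": 0, "wy": 0, "wz": 0, "claw": 0.4}])

```text
clock: 21.3
eef_pos: [435.8, -11.8, 84.8]
tool_rot: [3.141, 0.002, 3.051]
force: [-0.3, 0.5, 0.1]
width: 51.4
gripper_force: 0.0
```

Run:
```python
from h import *
s=ctrl.read_state(); print(s['eef_pos'])
p=shot('wrist');W=cloud(p); save(p,'w8.png')
x,y,z=W[...,0],W[...,1],W[...,2]
m=(z>46)&(z<62)&(p['img'].max(2)<90)&(x<475)&(abs(y+15)<15); print('handle',rect(W,m))
m=(z>24)&(z<38)&(x>440)&(x<640)&(abs(y+20)<115)&(p['img'].min(2)>110); print('rim',rect(W,m))
go(436,-11.2,15,174.6)
```

```text
[435.79138116 -11.76239056  84.78024209]
handle (array([442.2, -11.4]), array([12. , 45.6]), 84.5, array([439.5, -11.3,  53.3]), 1647)
rim (array([530.2, -19.7]), array([191.1, 132.5]), 84.4, array([483.9,  50.8,  31.4]), 1552)
go (436, -11.2, 15, 174.6) t [-0.     0.002  0.233] w [0.    0.002 0.002]
```

View pics/w8.png

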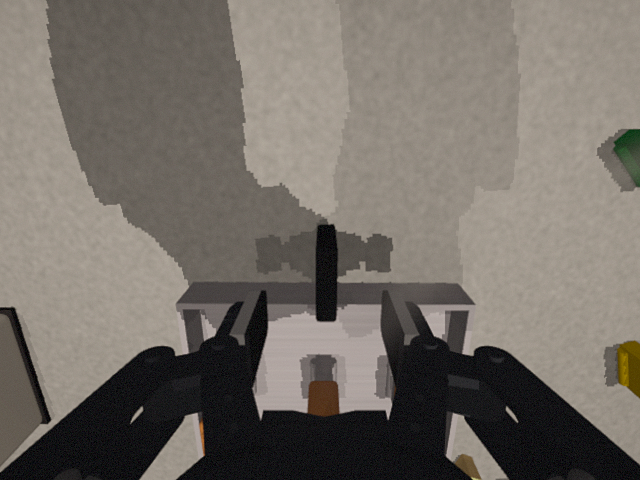

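The fin at (326,270) is centred between the fingers. I go down and grip.

jog_arm(plan=[{"tx": 0, "ty": 0.001, "tz": 0.1, "wx": 0, "wy": 0, "wz": 0, "claw": 0.4}, {"tx": 0, "ty": 0.001, "tz": 0.19, "wx": 0, "wy": 0, "wz": 0, "claw": 0.4}, {"tx": 0, "ty": 0.001, "tz": 0.225, "wx": 0, "wy": 0, "wz": 0, "claw": 0.4}, {"tx": 0, "ty": 0.001, "tz": 0.225, "wx": 0, "wy": 0, "wz": 0, "claw": 0.4}, {"tx": 0, "ty": 0.001, "tz": 0.225, "wx": 0, "wy": 0, "wz": 0, "claw": 1}, {"tx": 0, "ty": 0.001, "tz": 0.225, "wx": 0, "wy": 0, "wz": 0, "claw": 1}, {"tx": 0, "ty": 0.001, "tz": 0.225, "wx": 0, "wy": 0, "wz": 0, "claw": 1}, {"tx": 0, "ty": 0.001, "tz": 0.225, "wx": 0, "wy": 0, "wz": 0, "claw": 1}, {"tx": 0, "ty": 0.001, "tz": 0.225, "wx": 0, "wy": 0, "wz": 0, "claw": 1}, {"tx": 0, "ty": 0.001, "tz": 0.225, "wx": 0, "wy": 0, "wz": 0, "claw": 1}])

```text
clock: 22.35
eef_pos: [435.2, -11.6, 17.2]
tool_rot: [-3.141, 0.002, 3.051]
force: [0.3, -0.9, 6.4]
width: 11.2
gripper_force: 59.8
```

Run:
```python
from h import *
s=ctrl.read_state(); print(s['eef_pos'],s['width'],s['force'],s['torque'])
go(440,-29,s['eef_pos'][2],180.6); go(607,-27.5,s['eef_pos'][2],180.6)
# lips / uprights from top view
p=shot('top'); W=cloud(p); x,y,z=W[...,0],W[...,1],W[...,2]
h=cv2.cvtColor(p['img'],cv2.COLOR_RGB2HSV)
m=(h[...,0]>18)&(h[...,0]<34)&(h[...,1]>80)&(x>610)&(x<668)&(z<60)&(abs(y+28)<160)
n,l,st,c=cv2.connectedComponentsWithStats(m.astype(np.uint8))
for i in range(1,n):
    if st[i,4]>10: print('lip',c[i].round(),rect(W,l==i), W[l==i][:,1].min(),W[l==i][:,1].max())
```

```text
[435.18314073 -11.58282924  17.23322069] 11.247766003687113 [ 0.33640639 -0.93273268  6.3507591 ] [-0.09709976  0.01544195  0.01177703]
go (440, -29, np.float64(17.233220686741017), 180.6) t [-0.021 -0.056  0.   ] w [-0.     0.001 -0.064]
go (607, -27.5, np.float64(17.233220686741017), 180.6) t [-0.575 -0.001  0.001] w [-0.     0.001 -0.064]
lip [297. 190.] (array([654.5,  86.4]), array([11.1, 31.1]), 63.5, array([652.7,  85.5,  21.6]), 46) 76.01257205219962 96.64729596115916
```

jog_arm(plan=[{"tx": -0.004, "ty": -0.011, "tz": 0, "wx": 0, "wy": 0, "wz": -0.013, "claw": 1}, {"tx": -0.008, "ty": -0.022, "tz": 0, "wx": 0, "wy": 0, "wz": -0.026, "claw": 1}, {"tx": -0.012, "ty": -0.033, "tz": 0, "wx": 0, "wy": 0, "wz": -0.039, "claw": 1}, {"tx": -0.016, "ty": -0.045, "tz": 0, "wx": 0, "wy": 0, "wz": -0.052, "claw": 1}, {"tx": -0.021, "ty": -0.057, "tz": 0, "wx": 0, "wy": 0, "wz": -0.064, "claw": 1}, {"tx": -0.021, "ty": -0.057, "tz": 0, "wx": 0, "wy": 0, "wz": -0.064, "claw": 1}, {"tx": -0.021, "ty": -0.057, "tz": 0, "wx": 0, "wy": 0, "wz": -0.064, "claw": 1}])

```text
clock: 23.1
eef_pos: [438.0, -26.7, 17.2]
tool_rot: [3.139, -0.0, -3.127]
force: [-4.0, 5.6, 9.9]
width: 11.7
gripper_force: 60.5
```

Run:
```python
from h import *
s=ctrl.read_state(); print(s['eef_pos'],s['width'],s['force'],np.degrees(s['tool_rot'][2]))
p=shot('top'); save(p,'t4.png',(260,150,420,270),4); W=cloud(p); x,y,z=W[...,0],W[...,1],W[...,2]
m=ctrl.trace(p,'tray_floor')[0]['pixels']&(z>25)&(z<40)&(x>590); print(rect(W,m))
m=(z>66)&(z<82)&(abs(x-545)<70)&(abs(y+20)<100)
n,l,st,c=cv2.connectedComponentsWithStats(m.astype(np.uint8))
for i in range(1,n):
    if st[i,4]>20: print('stamp',c[i].round(),rect(W,l==i))
```

```text
[437.97159626 -26.72869093  17.2178208 ] 11.692833780874686 [-4.01467155  5.55292024  9.89930239] -179.19202901596293
(array([613.6,  -3.1]), array([ 20.5, 152.3]), 8.6, array([614.4,  -1.2,  31.4]), 110)
stamp [314. 222.] (array([541.4,  30.6]), array([38.4, 19.8]), 5.9, array([542.7,  30.6,  73.8]), 95)
```

View pics/t4.png

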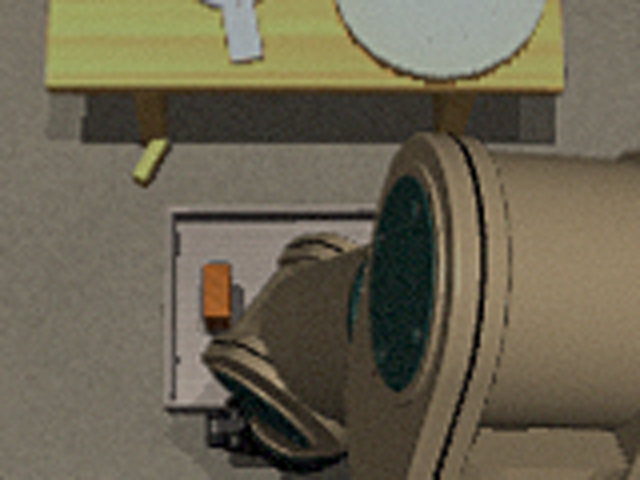

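jog_arm(plan=[{"tx": -0.02, "ty": 0, "tz": 0, "wx": 0, "wy": 0, "wz": 0, "claw": 1}, {"tx": -0.05, "ty": 0, "tz": 0, "wx": 0, "wy": 0, "wz": 0, "claw": 1}, {"tx": -0.08, "ty": 0, "tz": 0, "wx": 0, "wy": 0, "wz": 0, "claw": 1}, {"tx": -0.11, "ty": 0, "tz": 0, "wx": 0, "wy": 0, "wz": 0, "claw": 1}, {"tx": -0.14, "ty": 0, "tz": 0, "wx": 0, "wy": 0, "wz": 0, "claw": 1}, {"tx": -0.17, "ty": 0, "tz": 0, "wx": 0, "wy": 0, "wz": 0, "claw": 1}, {"tx": -0.2, "ty": 0, "tz": 0, "wx": 0, "wy": 0, "wz": 0, "claw": 1}, {"tx": -0.23, "ty": 0, "tz": 0, "wx": 0, "wy": 0, "wz": 0, "claw": 1}, {"tx": -0.25, "ty": 0, "tz": 0, "wx": 0, "wy": 0, "wz": 0, "claw": 1}, {"tx": -0.25, "ty": 0, "tz": 0, "wx": 0, "wy": 0, "wz": 0, "claw": 1}])

```text
clock: 24.2
eef_pos: [509.9, -28.7, 17.2]
tool_rot: [-3.139, -0.007, -3.131]
force: [-11.4, -0.4, 16.1]
width: 11.8
gripper_force: 61.5
```

Run:
```python
from h import *
s=ctrl.read_state(); print(s['eef_pos'],s['width'],s['force'],s['torque'],np.degrees(s['tool_rot'][2]))
p=shot('scene'); save(p,'s2.png',(170,180,430,375),3); 
go(607,-28.5,17,180.6)
```

```text
[509.9425762  -28.71787249  17.19072255] 11.830655603759391 [-11.35445939  -0.41371636  16.09077042] [0.18793473 1.83540853 0.05954952] -179.42082170145417
go (607, -28.5, 17, 180.6) t [-0.324 -0.002 -0.001] w [-0.002 -0.004 -0.   ]
```

View pics/s2.png

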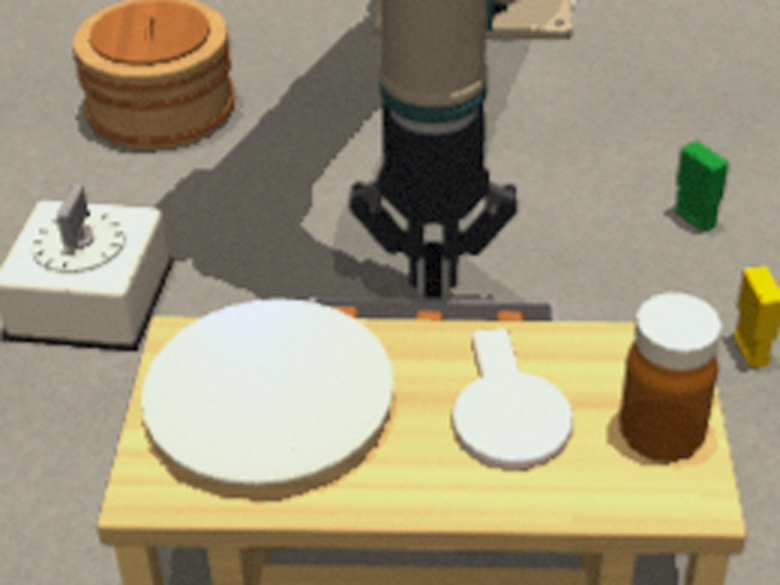

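The three stamps (orange tops at (345,312), (428,315), (508,315)) stand in the tray as it enters under the ledge. I go on.

jog_arm(plan=[{"tx": -0.02, "ty": 0, "tz": -0.003, "wx": 0, "wy": 0, "wz": 0, "claw": 1}, {"tx": -0.05, "ty": 0, "tz": -0.003, "wx": 0, "wy": 0, "wz": 0, "claw": 1}, {"tx": -0.08, "ty": 0, "tz": -0.003, "wx": 0, "wy": 0, "wz": 0, "claw": 1}, {"tx": -0.11, "ty": 0, "tz": -0.003, "wx": 0, "wy": 0, "wz": 0, "claw": 1}, {"tx": -0.14, "ty": 0, "tz": -0.003, "wx": 0, "wy": 0, "wz": 0, "claw": 1}, {"tx": -0.17, "ty": 0, "tz": -0.003, "wx": 0, "wy": 0, "wz": 0, "claw": 1}, {"tx": -0.2, "ty": 0, "tz": -0.003, "wx": 0, "wy": 0, "wz": 0, "claw": 1}, {"tx": -0.23, "ty": 0, "tz": -0.003, "wx": 0, "wy": 0, "wz": 0, "claw": 1}, {"tx": -0.25, "ty": 0, "tz": -0.003, "wx": 0, "wy": 0, "wz": 0, "claw": 1}, {"tx": -0.27, "ty": 0, "tz": -0.003, "wx": 0, "wy": 0, "wz": 0, "claw": 1}, {"tx": -0.29, "ty": 0, "tz": -0.003, "wx": 0, "wy": 0, "wz": 0, "claw": 1}, {"tx": -0.29, "ty": 0, "tz": -0.003, "wx": 0, "wy": 0, "wz": 0, "claw": 1}])

```text
clock: 25.45
eef_pos: [600.0, -27.5, 17.2]
tool_rot: [-3.141, -0.003, -3.132]
force: [-3.3, -0.4, 2.7]
width: 11.3
gripper_force: 59.4
```

Run:
```python
from h import *
s=ctrl.read_state(); print(s['eef_pos'],s['width'],s['force'],s['torque'],np.degrees(s['tool_rot'][2]))
go(607,-28.5,17,180.6)
```

```text
[600.03847646 -27.49188564  17.24877569] 11.2668837048729 [-3.34811855 -0.41141075  2.66724116] [0.0078366  0.87935717 0.03299375] -179.4464614064133
go (607, -28.5, 17, 180.6) t [-0.023 -0.004  0.001] w [-0.    -0.002 -0.001]
```

jog_arm(plan=[{"tx": -0.007, "ty": 0, "tz": 0, "wx": 0, "wy": 0, "wz": 0, "claw": 1}, {"tx": -0.014, "ty": 0, "tz": 0, "wx": 0, "wy": 0, "wz": 0, "claw": 1}, {"tx": -0.021, "ty": 0, "tz": 0, "wx": 0, "wy": 0, "wz": 0, "claw": 1}, {"tx": -0.026, "ty": 0, "tz": 0, "wx": 0, "wy": 0, "wz": 0, "claw": 1}, {"tx": -0.03, "ty": 0, "tz": 0, "wx": 0, "wy": 0, "wz": 0, "claw": 1}, {"tx": -0.03, "ty": 0, "tz": 0, "wx": 0, "wy": 0, "wz": 0, "claw": 1}])

```text
clock: 26.05
eef_pos: [607.6, -27.5, 17.3]
tool_rot: [-3.14, -0.005, -3.132]
force: [-7.2, -0.6, 5.0]
width: 11.5
gripper_force: 59.8
```

Run:
```python
from h import *
s=ctrl.read_state(); print(s['eef_pos'],s['width'],s['force'],s['torque'],np.degrees(s['tool_rot'][2]))
p=shot('wrist'); W=cloud(p); save(p,'w9.png'); x,y,z=W[...,0],W[...,1],W[...,2]
m=(z>25)&(z<40)&(x>610)&(x<700)&(abs(y+28)<110)
q=W[m]
print(rect(W,m))
for a in (-110,-90,-60,0,30,50): 
  b=q[abs(q[:,1]-a)<8]; print(a,len(b), np.percentile(b[:,0],[2,10]).round(1) if len(b)>5 else '')
```

```text
[607.64158601 -27.5219602   17.25481233] 11.486537061735937 [-7.22489479 -0.56279212  5.02350312] [-0.02100733  1.37557755 -0.01077031] -179.43443266162444
(array([664.6, -26.6]), array([ 57. , 190.9]), 0.8, array([638.7, -19.2,  30.6]), 1727)
-110 520 [637.6 638. ]
-90 11 [692.5 692.9]
-60 0 
0 0 
30 0 
50 291 [635.6 635.9]
```

View pics/w9.png

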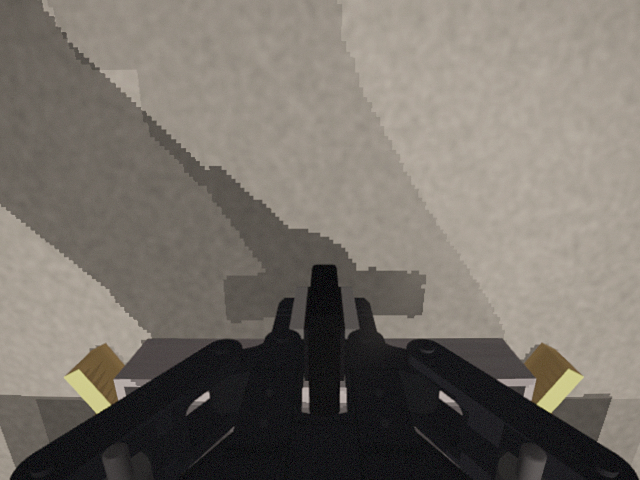

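jog_arm(plan=[{"tx": -0.006, "ty": 0, "tz": 0, "wx": 0, "wy": 0, "wz": 0, "claw": 1}, {"tx": -0.012, "ty": 0, "tz": 0, "wx": 0, "wy": 0, "wz": 0, "claw": 1}, {"tx": -0.016, "ty": 0, "tz": 0, "wx": 0, "wy": 0, "wz": 0, "claw": 1}, {"tx": -0.02, "ty": 0, "tz": 0, "wx": 0, "wy": 0, "wz": 0, "claw": 1}, {"tx": -0.02, "ty": 0, "tz": 0, "wx": 0, "wy": 0, "wz": 0, "claw": 1}])

```text
clock: 26.6
eef_pos: [607.5, -27.5, 17.2]
tool_rot: [-3.138, -0.016, -3.131]
force: [-20.9, -0.3, 18.6]
width: 11.2
gripper_force: 61.8
```

Run:
```python
from h import *
s=ctrl.read_state(); print(s['eef_pos'],s['width'],s['force'],s['torque'],np.degrees(s['tool_rot'][2]))
p=shot('wrist'); W=cloud(p); x,y,z=W[...,0],W[...,1],W[...,2]
m=(z>25)&(z<40)&(x>610)&(x<700)&(abs(y+28)<110)
q=W[m]; print(rect(W,m))
for a in (-110,50): 
  b=q[abs(q[:,1]-a)<8]; print(a,len(b), np.percentile(b[:,0],[2,10]).round(1) if len(b)>5 else '')
```

```text
[607.51904928 -27.52471225  17.2028785 ] 11.223331604574161 [-20.9418572   -0.2579404   18.56928346] [0.22259705 4.03505125 0.15924665] -179.37818690352347
(array([665.1, -26.7]), array([ 57.6, 191.3]), 0.6, array([638.7, -34.7,  30.6]), 1704)
-110 534 [637.7 638.1]
50 276 [635.6 636. ]
```

The tray is against the stop: the force rose to 21 N with no motion. I ease off and release.

jog_arm(plan=[{"tx": 0.014, "ty": 0, "tz": 0, "wx": 0, "wy": 0, "wz": 0, "claw": 1}, {"tx": 0.014, "ty": 0, "tz": 0, "wx": 0, "wy": 0, "wz": 0, "claw": 0.5}, {"tx": 0.014, "ty": 0, "tz": 0, "wx": 0, "wy": 0, "wz": 0, "claw": 0.5}, {"tx": 0.014, "ty": 0, "tz": 0, "wx": 0, "wy": 0, "wz": 0, "claw": 0.5}, {"tx": 0.014, "ty": 0, "tz": 0, "wx": 0, "wy": 0, "wz": 0, "claw": 0.5}, {"tx": 0.014, "ty": 0, "tz": -0.1, "wx": 0, "wy": 0, "wz": 0, "claw": 0.5}, {"tx": 0.014, "ty": 0, "tz": -0.25, "wx": 0, "wy": 0, "wz": 0, "claw": 0.5}, {"tx": 0.05, "ty": 0, "tz": -0.4, "wx": 0, "wy": 0, "wz": 0, "claw": 0.5}, {"tx": 0.2, "ty": 0, "tz": -0.5, "wx": 0, "wy": 0, "wz": 0, "claw": 0.5}, {"tx": 0.35, "ty": 0, "tz": -0.5, "wx": 0, "wy": 0, "wz": 0, "claw": 0.5}, {"tx": 0.5, "ty": 0, "tz": -0.5, "wx": 0, "wy": 0, "wz": 0, "claw": 0.5}, {"tx": 0.5, "ty": 0, "tz": -0.5, "wx": 0, "wy": 0, "wz": 0, "claw": 0.5}])

```text
clock: 27.85
eef_pos: [458.1, -30.0, 166.9]
tool_rot: [-3.138, -0.009, -3.13]
force: [1.1, -0.6, 0.9]
width: 42.6
gripper_force: 0.0
```

Run:
```python
from h import *
s=ctrl.read_state(); print(s['eef_pos'],s['width'],s['qpos'].round(2))
p=shot('wrist'); W=cloud(p); x,y,z=W[...,0],W[...,1],W[...,2]
m=(z>25)&(z<40)&(x>610)&(x<680)&(abs(y+28)<110)
print('rim',rect(W,m))
for n in ('top',):
  p=shot(n); W=cloud(p); x,y,z=W[...,0],W[...,1],W[...,2]
  m=(z>80)&(z<112)&(abs(x-515)<35)&(abs(y+302)<35); print('key',rect(W,m))
  m=(z>52)&(z<66)&(abs(x-515)<90)&(abs(y+302)<90); print('timer',rect(W,m)); save(p,'t5.png',(260,130,460,280),4)
for yw in (84.8,174.8,-95.2,-5.2): go(513.5,-304,160,yw)
```

```text
[458.08471698 -29.97968564 166.93948471] 42.645016569101266 [ 0.5   0.55 -0.72  2.08  0.56  0.72  1.  ]
rim (array([639.3, -28.4]), array([  6.3, 120.4]), 0.5, array([638.1, -35.4,  30.1]), 839)
key (array([ 513.7, -304.7]), array([11.2, 38. ]), 84.4, array([ 512.8, -302.8,  103.3]), 69)
timer (array([ 525.6, -308.1]), array([106.1,  84.1]), 83.8, array([ 539.3, -320.6,   61.7]), 581)
go (513.5, -304, 160, 84.8) t [-0.149 -0.918  0.027] w [0.000e+00 1.000e-03 1.064e+00]
go (513.5, -304, 160, 174.8) t [-0.149 -0.918  0.027] w [-0.     0.001  0.064]
go (513.5, -304, 160, -95.2) t [-0.149 -0.918  0.027] w [-0.001  0.    -0.936]
go (513.5, -304, 160, -5.2) t [-0.149 -0.918  0.027] w [-1.000e-03 -1.000e-03 -1.936e+00]
```

View pics/t5.png

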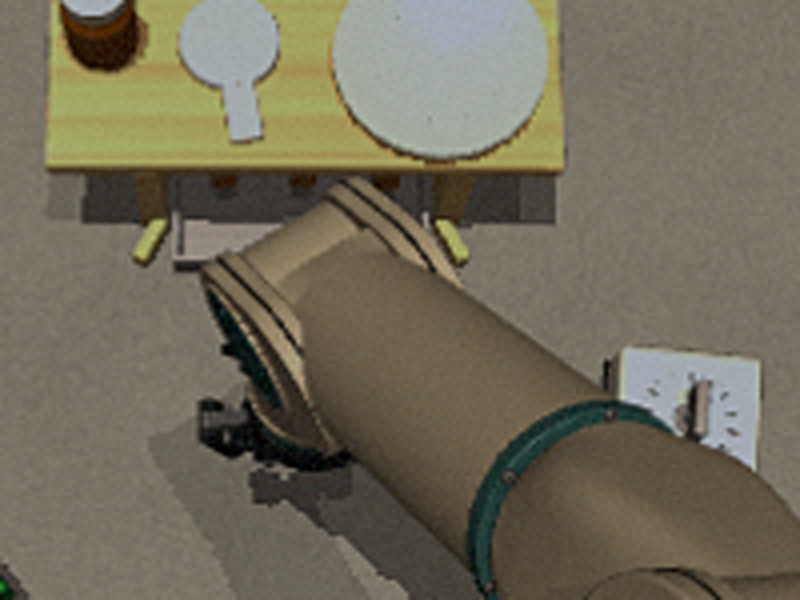

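The tray sits home with the three stamps standing at (222,182), (303,180) and (385,182). Next is the key, at crop (703,405).

jog_arm(plan=[{"tx": -0.149, "ty": -0.918, "tz": 0, "wx": 0, "wy": 0, "wz": 0.065, "claw": 0.5}, {"tx": -0.149, "ty": -0.918, "tz": 0, "wx": 0, "wy": 0, "wz": 0.065, "claw": 0.5}, {"tx": -0.149, "ty": -0.918, "tz": 0, "wx": 0, "wy": 0, "wz": 0.065, "claw": 0.5}, {"tx": -0.149, "ty": -0.918, "tz": 0, "wx": 0, "wy": 0, "wz": 0.065, "claw": 0.5}, {"tx": -0.149, "ty": -0.918, "tz": 0, "wx": 0, "wy": 0, "wz": 0.065, "claw": 0.5}, {"tx": -0.149, "ty": -0.918, "tz": 0, "wx": 0, "wy": 0, "wz": 0.065, "claw": 0.5}, {"tx": -0.149, "ty": -0.918, "tz": 0, "wx": 0, "wy": 0, "wz": 0.065, "claw": 0.5}, {"tx": -0.149, "ty": -0.918, "tz": 0, "wx": 0, "wy": 0, "wz": 0.065, "claw": 0.5}])

```text
clock: 28.75
eef_pos: [514.8, -304.3, 166.9]
tool_rot: [3.14, 0.001, 3.047]
force: [0.8, 1.4, 0.5]
width: 42.7
gripper_force: 0.0
```

Run:
```python
from h import *
s=ctrl.read_state(); print(s['eef_pos'],s['width'],s['qpos'].round(2))
p=shot('wrist'); W=cloud(p); x,y,z=W[...,0],W[...,1],W[...,2]; save(p,'w10.png')
m=(z>95)&(z<112)&(abs(x-513)<35)&(abs(y+304)<35); print('key',rect(W,m))
m=(z>54)&(z<66)&(abs(x-515)<90)&(abs(y+302)<90); print('timer',rect(W,m))
p=shot('top'); W=cloud(p); x,y,z=W[...,0],W[...,1],W[...,2]
m=(z>25)&(z<40)&(x>610)&(x<665)&(abs(y+28)<110); print('rim',rect(W,m))
go(513.6,-304.6,72,174.5)
```

```text
[ 514.75786369 -304.34534302  166.86849386] 42.672090259313386 [ 0.91  0.72 -0.69  1.72  0.56  0.91  1.46]
key (array([ 513.5, -305.7]), array([ 9.8, 39.3]), 84.4, array([ 511.8, -305.6,  103.1]), 949)
timer (array([ 513.4, -305.7]), array([105. , 103.6]), 84.6, array([ 504.7, -303.3,   59.9]), 16613)
rim (array([648.3, -25.8]), array([215.5,  30.4]), 89.4, array([639. , -37.9,  31.3]), 143)
go (513.6, -304.6, 72, 174.5) t [ 0.003 -0.008  0.318] w [0.001 0.    0.004]
```

View pics/w10.png

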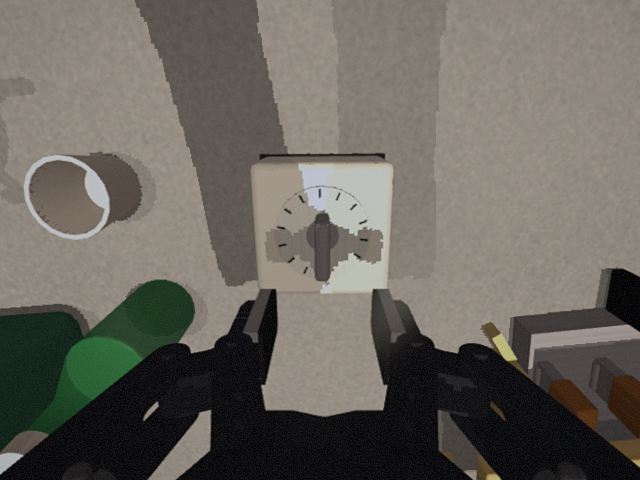

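The key wing at (322,245) is upright in view, in line with the timer's edge (angle about 0), and centred between the fingers. I go down and grip.

jog_arm(plan=[{"tx": 0.003, "ty": -0.005, "tz": 0.12, "wx": 0, "wy": 0, "wz": 0.004, "claw": 0.5}, {"tx": 0.003, "ty": -0.005, "tz": 0.24, "wx": 0, "wy": 0, "wz": 0.004, "claw": 0.5}, {"tx": 0.003, "ty": -0.005, "tz": 0.3, "wx": 0, "wy": 0, "wz": 0.004, "claw": 0.5}, {"tx": 0.003, "ty": -0.005, "tz": 0.315, "wx": 0, "wy": 0, "wz": 0.004, "claw": 0.5}, {"tx": 0.003, "ty": -0.005, "tz": 0.315, "wx": 0, "wy": 0, "wz": 0.004, "claw": 0.5}, {"tx": 0.003, "ty": -0.005, "tz": 0.315, "wx": 0, "wy": 0, "wz": 0.004, "claw": 0.5}])

```text
clock: 29.45
eef_pos: [513.8, -304.7, 74.2]
tool_rot: [-3.141, 0.002, 3.044]
force: [0.1, 1.1, 0.5]
width: 43.0
gripper_force: 0.0
```

jog_arm(plan=[{"tx": 0, "ty": 0, "tz": 0, "wx": 0, "wy": 0, "wz": 0, "claw": 1}, {"tx": 0, "ty": 0, "tz": 0, "wx": 0, "wy": 0, "wz": 0, "claw": 1}, {"tx": 0, "ty": 0, "tz": 0, "wx": 0, "wy": 0, "wz": 0, "claw": 1}, {"tx": 0, "ty": 0, "tz": 0, "wx": 0, "wy": 0, "wz": 0, "claw": 1}, {"tx": 0, "ty": 0, "tz": 0, "wx": 0, "wy": 0, "wz": 0, "claw": 1}])

```text
clock: 29.95
eef_pos: [513.1, -305.4, 73.9]
tool_rot: [-3.141, 0.001, 3.043]
force: [-0.6, 0.5, 6.2]
width: 9.5
gripper_force: 59.9
```

Run:
```python
from h import *
s=ctrl.read_state(); print(s['eef_pos'],s['force'],s['torque'],s['width'],np.degrees(s['tool_rot'][2]),s['qpos'].round(2))
go(513.5,-305.5,72,174.5)
```

```text
[ 513.05677262 -305.44909902   73.94440487] [-0.5535159   0.54481383  6.22425676] [0.05680617 0.13535796 0.05434002] 9.460277614919828 174.35058060627478 [ 0.85  0.83 -0.6   1.79  0.67  0.74  1.36]
go (513.5, -305.5, 72, 174.5) t [-0.001 -0.     0.006] w [-0.001  0.001 -0.002]
```

jog_arm(plan=[{"tx": 0, "ty": 0, "tz": 0, "wx": 0, "wy": 0, "wz": 0.09, "claw": 1}, {"tx": 0, "ty": 0, "tz": 0, "wx": 0, "wy": 0, "wz": 0.18, "claw": 1}, {"tx": 0, "ty": 0, "tz": 0, "wx": 0, "wy": 0, "wz": 0.27, "claw": 1}, {"tx": 0, "ty": 0, "tz": 0, "wx": 0, "wy": 0, "wz": 0.36, "claw": 1}, {"tx": 0, "ty": 0, "tz": 0, "wx": 0, "wy": 0, "wz": 0.45, "claw": 1}, {"tx": 0, "ty": 0, "tz": 0, "wx": 0, "wy": 0, "wz": 0.54, "claw": 1}, {"tx": 0, "ty": 0, "tz": 0, "wx": 0, "wy": 0, "wz": 0.63, "claw": 1}, {"tx": 0, "ty": 0, "tz": 0, "wx": 0, "wy": 0, "wz": 0.72, "claw": 1}, {"tx": 0, "ty": 0, "tz": 0, "wx": 0, "wy": 0, "wz": 0.81, "claw": 1}, {"tx": 0, "ty": 0, "tz": 0, "wx": 0, "wy": 0, "wz": 0.9, "claw": 1}, {"tx": 0, "ty": 0, "tz": 0, "wx": 0, "wy": 0, "wz": 0.9, "claw": 1}, {"tx": 0, "ty": 0, "tz": 0, "wx": 0, "wy": 0, "wz": 0.9, "claw": 1}])

```text
clock: 31.15
eef_pos: [513.5, -305.0, 73.9]
tool_rot: [3.14, 0.001, 1.632]
force: [0.5, 1.3, 6.7]
width: 9.2
gripper_force: 60.0
```

Run:
```python
from h import *
s=ctrl.read_state(); print(s['eef_pos'],s['force'],s['torque'],s['width'],np.degrees(s['tool_rot'][2]),s['qpos'].round(2))
```

```text
[ 513.54272805 -304.95898974   73.93040695] [0.52335875 1.30917528 6.69931274] [ 0.23907612  0.08550982 -0.01816085] 9.236949886272434 93.52000096384944 [ 0.63  0.77 -0.23  1.79  0.28  0.61  0.3 ]
```

jog_arm(plan=[{"tx": 0, "ty": 0, "tz": 0, "wx": 0, "wy": 0, "wz": 0.09, "claw": 1}, {"tx": 0, "ty": 0, "tz": 0, "wx": 0, "wy": 0, "wz": 0.18, "claw": 1}, {"tx": 0, "ty": 0, "tz": 0, "wx": 0, "wy": 0, "wz": 0.27, "claw": 1}, {"tx": 0, "ty": 0, "tz": 0, "wx": 0, "wy": 0, "wz": 0.36, "claw": 1}, {"tx": 0, "ty": 0, "tz": 0, "wx": 0, "wy": 0, "wz": 0.45, "claw": 1}, {"tx": 0, "ty": 0, "tz": 0, "wx": 0, "wy": 0, "wz": 0.54, "claw": 1}, {"tx": 0, "ty": 0, "tz": 0, "wx": 0, "wy": 0, "wz": 0.63, "claw": 1}, {"tx": 0, "ty": 0, "tz": 0, "wx": 0, "wy": 0, "wz": 0.72, "claw": 1}, {"tx": 0, "ty": 0, "tz": 0, "wx": 0, "wy": 0, "wz": 0.81, "claw": 1}, {"tx": 0, "ty": 0, "tz": 0, "wx": 0, "wy": 0, "wz": 0.9, "claw": 1}, {"tx": 0, "ty": 0, "tz": 0, "wx": 0, "wy": 0, "wz": 0.98, "claw": 1}, {"tx": 0, "ty": 0, "tz": 0, "wx": 0, "wy": 0, "wz": 0.98, "claw": 1}])

```text
clock: 32.35
eef_pos: [514.1, -305.4, 73.9]
tool_rot: [3.14, -0.003, 0.091]
force: [2.2, -0.6, 7.2]
width: 8.8
gripper_force: 60.1
```

Run:
```python
from h import *
s=ctrl.read_state(); print(s['eef_pos'],s['force'],s['torque'],s['width'],np.degrees(s['tool_rot'][2]),s['qpos'].round(2))
```

```text
[ 514.13049825 -305.3991231    73.93063269] [ 2.16984386 -0.55323703  7.19051618] [ 0.13362537 -0.17966389  0.00831503] 8.84168323784868 5.186036523003372 [ 0.37  0.77  0.19  1.8  -0.23  0.59 -0.78]
```

jog_arm(plan=[{"tx": 0, "ty": 0, "tz": 0, "wx": 0, "wy": 0, "wz": 0.09, "claw": 1}, {"tx": 0, "ty": 0, "tz": 0, "wx": 0, "wy": 0, "wz": 0.18, "claw": 1}, {"tx": 0, "ty": 0, "tz": 0, "wx": 0, "wy": 0, "wz": 0.27, "claw": 1}, {"tx": 0, "ty": 0, "tz": 0, "wx": 0, "wy": 0, "wz": 0.36, "claw": 1}, {"tx": 0, "ty": 0, "tz": 0, "wx": 0, "wy": 0, "wz": 0.45, "claw": 1}, {"tx": 0, "ty": 0, "tz": 0, "wx": 0, "wy": 0, "wz": 0.54, "claw": 1}, {"tx": 0, "ty": 0, "tz": 0, "wx": 0, "wy": 0, "wz": 0.63, "claw": 1}, {"tx": 0, "ty": 0, "tz": 0, "wx": 0, "wy": 0, "wz": 0.72, "claw": 1}, {"tx": 0, "ty": 0, "tz": 0, "wx": 0, "wy": 0, "wz": 0.8, "claw": 1}, {"tx": 0, "ty": 0, "tz": 0, "wx": 0, "wy": 0, "wz": 0.8, "claw": 1}, {"tx": 0, "ty": 0, "tz": 0, "wx": 0, "wy": 0, "wz": 0.8, "claw": 1}])

```text
clock: 33.45
eef_pos: [513.8, -306.0, 73.9]
tool_rot: [-3.14, -0.002, -1.164]
force: [0.6, -0.0, 6.4]
width: 9.0
gripper_force: 60.2
```

Run:
```python
from h import *
s=ctrl.read_state(); print(s['eef_pos'],s['force'],s['torque'],s['width'],np.degrees(s['tool_rot'][2]),s['qpos'].round(2))
```

```text
[ 513.8085783  -305.96781329   73.92179496] [ 0.62994049 -0.02505501  6.36221427] [-0.05250733 -0.09218395 -0.02144319] 9.000486950715057 -66.68470877351177 [ 0.17  0.83  0.52  1.81 -0.63  0.68 -1.67]
```

jog_arm(plan=[{"tx": 0, "ty": 0, "tz": 0, "wx": 0, "wy": 0, "wz": 0, "claw": 0.5}, {"tx": 0, "ty": 0, "tz": 0, "wx": 0, "wy": 0, "wz": 0, "claw": 0.5}, {"tx": 0, "ty": 0, "tz": 0, "wx": 0, "wy": 0, "wz": 0, "claw": 0.5}, {"tx": 0, "ty": 0, "tz": 0, "wx": 0, "wy": 0, "wz": 0, "claw": 0.5}, {"tx": 0, "ty": 0, "tz": -0.1, "wx": 0, "wy": 0, "wz": 0, "claw": 0.5}, {"tx": 0, "ty": 0, "tz": -0.2, "wx": 0, "wy": 0, "wz": 0, "claw": 0.5}, {"tx": 0, "ty": 0, "tz": -0.2, "wx": 0, "wy": 0, "wz": 0, "claw": 0.5}])

```text
clock: 34.15
eef_pos: [514.3, -307.1, 136.3]
tool_rot: [-3.138, -0.006, -1.167]
force: [0.1, 0.3, -0.4]
width: 42.9
gripper_force: 0.0
```

jog_arm(plan=[{"tx": 0, "ty": 0, "tz": 0, "wx": 0, "wy": 0, "wz": -1, "claw": 0.5}, {"tx": 0, "ty": 0, "tz": 0, "wx": 0, "wy": 0, "wz": -1, "claw": 0.5}, {"tx": 0, "ty": 0, "tz": 0, "wx": 0, "wy": 0, "wz": -1, "claw": 0.5}, {"tx": 0, "ty": 0, "tz": 0, "wx": 0, "wy": 0, "wz": -1, "claw": 0.5}, {"tx": 0, "ty": 0, "tz": 0, "wx": 0, "wy": 0, "wz": -1, "claw": 0.5}, {"tx": 0, "ty": 0, "tz": 0, "wx": 0, "wy": 0, "wz": -1, "claw": 0.5}, {"tx": 0, "ty": 0, "tz": 0, "wx": 0, "wy": 0, "wz": -1, "claw": 0.5}, {"tx": 0, "ty": 0, "tz": 0, "wx": 0, "wy": 0, "wz": -1, "claw": 0.5}, {"tx": 0, "ty": 0, "tz": 0, "wx": 0, "wy": 0, "wz": -1, "claw": 0.5}, {"tx": 0, "ty": 0, "tz": 0, "wx": 0, "wy": 0, "wz": -1, "claw": 0.5}, {"tx": 0, "ty": 0, "tz": 0, "wx": 0, "wy": 0, "wz": -1, "claw": 0.5}, {"tx": 0, "ty": 0, "tz": 0, "wx": 0, "wy": 0, "wz": -1, "claw": 0.5}])

```text
clock: 35.35
eef_pos: [512.0, -304.9, 132.2]
tool_rot: [-3.14, 0.0, 0.404]
force: [-0.1, -0.6, 0.5]
width: 42.8
gripper_force: 0.0
```

jog_arm(plan=[{"tx": 0, "ty": 0, "tz": 0, "wx": 0, "wy": 0, "wz": -1, "claw": 0.5}, {"tx": 0, "ty": 0, "tz": 0, "wx": 0, "wy": 0, "wz": -1, "claw": 0.5}, {"tx": 0, "ty": 0, "tz": 0, "wx": 0, "wy": 0, "wz": -1, "claw": 0.5}, {"tx": 0, "ty": 0, "tz": 0, "wx": 0, "wy": 0, "wz": -1, "claw": 0.5}, {"tx": 0, "ty": 0, "tz": 0, "wx": 0, "wy": 0, "wz": -1, "claw": 0.5}, {"tx": 0, "ty": 0, "tz": 0, "wx": 0, "wy": 0, "wz": -1, "claw": 0.5}, {"tx": 0, "ty": 0, "tz": 0, "wx": 0, "wy": 0, "wz": -1, "claw": 0.5}, {"tx": 0, "ty": 0, "tz": 0, "wx": 0, "wy": 0, "wz": -1, "claw": 0.5}, {"tx": 0, "ty": 0, "tz": 0, "wx": 0, "wy": 0, "wz": -1, "claw": 0.5}, {"tx": 0, "ty": 0, "tz": 0, "wx": 0, "wy": 0, "wz": -1, "claw": 0.5}, {"tx": 0, "ty": 0, "tz": 0, "wx": 0, "wy": 0, "wz": -1, "claw": 0.5}, {"tx": 0, "ty": 0, "tz": 0, "wx": 0, "wy": 0, "wz": -1, "claw": 0.5}])

```text
clock: 36.55
eef_pos: [512.0, -305.0, 132.3]
tool_rot: [-3.141, -0.001, 1.973]
force: [-0.5, -0.2, -0.3]
width: 42.7
gripper_force: 0.0
```

Run:
```python
from h import *
s=ctrl.read_state(); print(s['eef_pos'],s['width'],np.degrees(s['tool_rot'][2]),s['qpos'].round(2))
p=shot('wrist'); W=cloud(p); x,y,z=W[...,0],W[...,1],W[...,2]
m=(z>95)&(z<112)&(abs(x-513)<35)&(abs(y+304)<35); print('key',rect(W,m))
go(513.5,-305.4,73,113.3)
```

```text
[ 512.04329785 -305.01308009  132.29771392] 42.68128633193258 113.05849949991878 [ 0.68  0.69 -0.3   1.76  0.28  0.74  0.64]
key (array([ 513.6, -305.3]), array([ 9.7, 40. ]), 22.8, array([ 512.6, -303.3,  103.2]), 1250)
go (513.5, -305.4, 73, 113.3) t [-0.003  0.004  0.198] w [-0.    -0.001 -0.004]
```

jog_arm(plan=[{"tx": -0.003, "ty": 0.003, "tz": 0.1, "wx": 0, "wy": 0, "wz": 0, "claw": 0.5}, {"tx": -0.003, "ty": 0.003, "tz": 0.18, "wx": 0, "wy": 0, "wz": 0, "claw": 0.5}, {"tx": -0.003, "ty": 0.003, "tz": 0.195, "wx": 0, "wy": 0, "wz": 0, "claw": 0.5}, {"tx": -0.003, "ty": 0.003, "tz": 0.195, "wx": 0, "wy": 0, "wz": 0, "claw": 0.5}, {"tx": -0.003, "ty": 0.003, "tz": 0.195, "wx": 0, "wy": 0, "wz": 0, "claw": 0.5}, {"tx": -0.003, "ty": 0.003, "tz": 0.195, "wx": 0, "wy": 0, "wz": 0, "claw": 1}, {"tx": -0.003, "ty": 0.003, "tz": 0.195, "wx": 0, "wy": 0, "wz": 0, "claw": 1}, {"tx": -0.003, "ty": 0.003, "tz": 0.195, "wx": 0, "wy": 0, "wz": 0, "claw": 1}, {"tx": -0.003, "ty": 0.003, "tz": 0.195, "wx": 0, "wy": 0, "wz": 0, "claw": 1}, {"tx": -0.003, "ty": 0.003, "tz": 0.195, "wx": 0, "wy": 0, "wz": 0, "claw": 1}])

```text
clock: 37.6
eef_pos: [513.9, -306.1, 75.4]
tool_rot: [3.141, 0.001, 1.975]
force: [-1.7, 0.1, 6.1]
width: 9.6
gripper_force: 59.4
```

jog_arm(plan=[{"tx": 0, "ty": 0, "tz": 0, "wx": 0, "wy": 0, "wz": 0.09, "claw": 1}, {"tx": 0, "ty": 0, "tz": 0, "wx": 0, "wy": 0, "wz": 0.18, "claw": 1}, {"tx": 0, "ty": 0, "tz": 0, "wx": 0, "wy": 0, "wz": 0.27, "claw": 1}, {"tx": 0, "ty": 0, "tz": 0, "wx": 0, "wy": 0, "wz": 0.36, "claw": 1}, {"tx": 0, "ty": 0, "tz": 0, "wx": 0, "wy": 0, "wz": 0.45, "claw": 1}, {"tx": 0, "ty": 0, "tz": 0, "wx": 0, "wy": 0, "wz": 0.54, "claw": 1}, {"tx": 0, "ty": 0, "tz": 0, "wx": 0, "wy": 0, "wz": 0.63, "claw": 1}, {"tx": 0, "ty": 0, "tz": 0, "wx": 0, "wy": 0, "wz": 0.72, "claw": 1}, {"tx": 0, "ty": 0, "tz": 0, "wx": 0, "wy": 0, "wz": 0.8, "claw": 1}, {"tx": 0, "ty": 0, "tz": 0, "wx": 0, "wy": 0, "wz": 0.85, "claw": 1}, {"tx": 0, "ty": 0, "tz": 0, "wx": 0, "wy": 0, "wz": 0.88, "claw": 1}, {"tx": 0, "ty": 0, "tz": 0, "wx": 0, "wy": 0, "wz": 0.88, "claw": 1}])

```text
clock: 38.8
eef_pos: [513.1, -305.9, 75.4]
tool_rot: [-3.142, 0.001, 0.592]
force: [-2.8, 0.4, 7.8]
width: 8.9
gripper_force: 59.7
```

Run:
```python
from h import *
s=ctrl.read_state(); print(s['eef_pos'],s['force'],s['torque'],s['width'],np.degrees(s['tool_rot'][2]),s['qpos'].round(2))
```

```text
[ 513.09676593 -305.86603213   75.3998186 ] [-2.76353011  0.41437129  7.75614863] [0.10975895 0.66771467 0.06930018] 8.921315475988171 33.90120776447305 [ 0.42  0.76  0.11  1.8  -0.13  0.59 -0.37]
```

jog_arm(plan=[{"tx": 0, "ty": 0, "tz": 0, "wx": 0, "wy": 0, "wz": 0.02, "claw": 1}, {"tx": 0, "ty": 0, "tz": 0, "wx": 0, "wy": 0, "wz": 0.04, "claw": 1}, {"tx": 0, "ty": 0, "tz": 0, "wx": 0, "wy": 0, "wz": 0.04, "claw": 1}])

```text
clock: 39.1
eef_pos: [513.1, -305.8, 75.5]
tool_rot: [3.141, 0.001, 0.534]
force: [-3.6, -0.1, 8.4]
width: 9.2
gripper_force: 70.5
```

Run:
```python
from h import *
s=ctrl.read_state(); print(s['force'],s['torque'],s['width'],np.degrees(s['tool_rot'][2]))
```

```text
[-3.63869722 -0.05669301  8.38399967] [-0.01375541  0.75944643  1.18856759] 9.229358611758233 30.578664644828038
```

The moment rose to 1.2 N m, so the key is at its end stop. I ease off, release and withdraw.

jog_arm(plan=[{"tx": 0, "ty": 0, "tz": 0, "wx": 0, "wy": 0, "wz": -0.03, "claw": 1}, {"tx": 0, "ty": 0, "tz": 0, "wx": 0, "wy": 0, "wz": -0.03, "claw": 0.5}, {"tx": 0, "ty": 0, "tz": 0, "wx": 0, "wy": 0, "wz": -0.03, "claw": 0.5}, {"tx": 0, "ty": 0, "tz": 0, "wx": 0, "wy": 0, "wz": -0.03, "claw": 0.5}, {"tx": 0, "ty": 0, "tz": 0, "wx": 0, "wy": 0, "wz": -0.03, "claw": 0.5}, {"tx": 0, "ty": 0, "tz": -0.15, "wx": 0, "wy": 0, "wz": -0.03, "claw": 0.5}, {"tx": 0, "ty": 0, "tz": -0.3, "wx": 0, "wy": 0, "wz": -0.03, "claw": 0.5}, {"tx": 0, "ty": 0, "tz": -0.4, "wx": 0, "wy": 0, "wz": -0.03, "claw": 0.5}, {"tx": 0, "ty": 0, "tz": -0.4, "wx": 0, "wy": 0, "wz": -0.03, "claw": 0.5}, {"tx": 0, "ty": 0, "tz": -0.4, "wx": 0, "wy": 0, "wz": -0.03, "claw": 0.5}])

```text
clock: 40.1
eef_pos: [513.9, -305.6, 194.8]
tool_rot: [3.141, -0.001, 0.577]
force: [0.2, 0.4, -0.7]
width: 42.9
gripper_force: 0.0
```

Run:
```python
from h import *
s=ctrl.read_state(); print(s['eef_pos'],s['force'],s['clock'])
p=shot('wrist'); W=cloud(p); x,y,z=W[...,0],W[...,1],W[...,2]
m=(z>95)&(z<112)&(abs(x-513)<35)&(abs(y+304)<35); print('key',rect(W,m))
p=shot('top'); W=cloud(p); x,y,z=W[...,0],W[...,1],W[...,2]
m=(z>27)&(z<36)&(x>610)&(x<665)&(abs(y+28)<98); print('rim',rect(W,m))
a=cv2.cvtColor(p['img'],cv2.COLOR_RGB2BGR); cv2.imwrite('pics/t6.png',cv2.resize(a[100:400,140:540],None,fx=2,fy=2))
```

```text
[ 513.89915058 -305.55138317  194.8008182 ] [ 0.18132204  0.39668818 -0.7115066 ] 40.1
key (array([ 513.6, -305.4]), array([40.2, 10. ]), 35.0, array([ 515.3, -304.3,  103.2]), 748)
rim (array([648.9, -27.4]), array([188.3,  27.9]), 89.3, array([638.9, -36.4,  31.5]), 120)
```

View pics/t6.png

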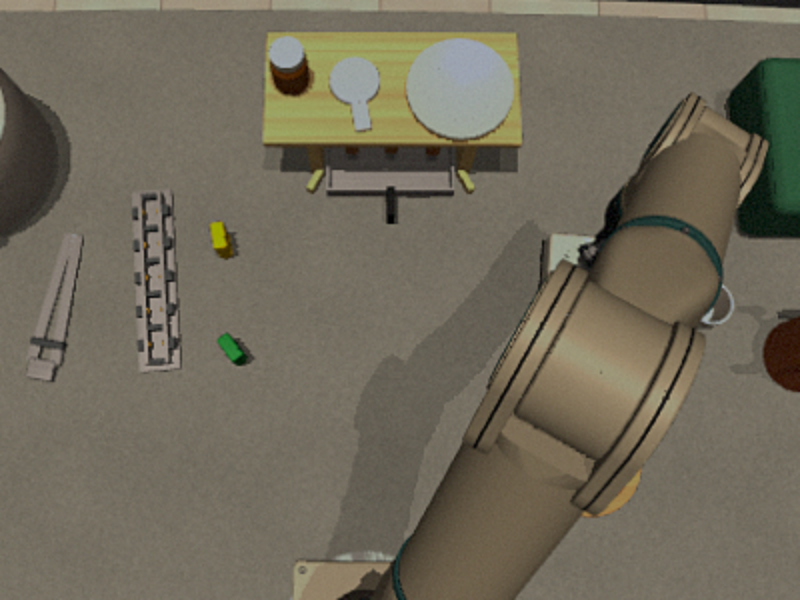

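The key stands at 5.58 rad. The tray is home with three stamps in it, the rail is empty and the bystanders in view are in place.

```bash
python3 -c "
from cell import ctrl
print(ctrl.finish_job())"
```

```text
the job is handed in; nothing more can be done
None
```

The job is handed in, with no verdict returned: all three stamps are in the tray, the tray is home against the stop, and the key is wound to its end stop (about 5.58 rad).

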